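# Load the ware board and run it out to its mark

## Robot

A 6-joint arm with a two-finger parallel gripper is mounted at the origin on the work surface. World frame = base frame: x ahead of the robot, y to its left, z up, the work surface at z = 0. Lengths are in mm, angles in rad, forces in N, time in s.
With the tool pointing down it reaches from about 275 to 1000 mm from the base axis. Payload 8.4 kg.
Tool frame: the origin (TCP) lies midway between the tips of the shut fingers; the grasp point (between the pads) lies 19 mm behind it; z points along the fingers, y is the direction in which the jaws open and shut (so a half turn about z gives the same grasp; the last joint's range is limited). The gripper opens to 85 mm and grips with 20 to 120 N. Pads are 22 mm wide; open, the fingers measure 114 mm over their backs; the gripper's body (76 mm by 85 mm) begins 54 mm behind the grasp point. The pads swing forward as they close: fully open they stand 13 mm farther back than shut.
Start: joints at [1.173, 0.353, 1.633, -0, 1.155, -0.002], TCP at [240.965, 576.683, 231.281] pointing down, gripper open.
Joint ranges: [-2.63, 2.63], [-0.92, 2.1], [0.06, 2.66], [-1.3, 4.44], [0, 2.69], [-3.02, 3.02]. Speed limits (rad/s): [2.22, 2.22, 2.79, 3.14, 3.14, 3.14].

## Interface

Orientations are given as [roll, pitch, yaw] about the fixed x, y, z axes, in that order (R = Rz(yaw) Ry(pitch) Rx(roll)).
In Python, from station import bot, eyes, job gives the robot as it stands.
- The arm moves only by the shell command python3 -m handwheel 'ROWS' [OPENING] [FORCE]. ROWS is JSON, a list of rows, each an object with "travel": the shift along the tool's x, y, z in cm, a list of three; "twist": the turn, a rotation vector about the tool's x, y, z in degrees, a list of three. In form: [{"travel": [tx, ty, tz], "twist": [wx, wy, wz]}, ...]. A call has 1 to 5 rows; each row shifts and turns the pose as measured when the row begins, along the tool's axes as they then stand; what a row does not reach is not made up. A row lasts 1/12 s, in which the tool goes at most 41.7 mm and 7.16 degrees, less where a joint would pass 70% of its speed; a pose out of reach is approached as far as the arm can. A call is refused whole if a number of a shift passes 4.17 or a number of a turn 7.16, either way. A call with a gripper value outside its range is refused whole. OPENING is the opening, from 0 (shut) to 1 (fully open), set as the call begins (- or left out, the last holds). The fingers move at their own pace and stop on an object; FORCE is the grip in N (left out, the last holds). Time passes only in rows, so rows that do not move let the fingers close. It gives the time, the measured TCP pose, the force and the opening at its end, in the units of the state.
- bot.sense(): the state, without advancing time (a new reading comes with each control period).
- eyes.grab_frame(name): name is "scene" or "side" or "wrist"; returns the picture (480x640x3 uint8, red, green, blue); there is no depth.
- eyes.camera_params(name): a dict with "fx", "fy", "cx", "cy" (pixels), "camera_from_world" (4x4, takes a point from world to camera coordinates). Camera axes: x right, y up, looking along -z (the intrinsics and any distortion apply to the point x, -y, -z); pixel columns grow to the right and rows downward; lengths in mm; the calibration is good to about 2 mm. The wrist camera is an equidistant fisheye: a pixel r from the principal point sees the ray r / f radians off the axis. A picture is of the moment at which its call begins: read the wrist's pose just before it. camera_params takes no time and is no camera call; for the wrist camera it gives the pose at the moment of the call.
- job.close_job(): hands the job in, once; it reports no verdict.
The state is a dict: "time": time; "joint_pos": joint angles; "qvel": joint speeds; "joint_torque": joint torques, N m; "eef_pos": TCP position; "ee_rot": TCP orientation; "wrist_force": force on the tool from outside, world axes, zero at the start; "moment": the same for the moment, N m; "width": opening from 0.0 (shut) to 1.0 (fully open).
Only numpy, scipy, OpenCV 4.12 (cv2) and the standard library are available. Lean on these libraries where they do the work, as an engineer would, in place of code of your own. Each camera call takes 0.05 s, during which the arm holds its last target.

## Task

Take the tall narrow-necked vase out of the crate and set it down gently, upright, inside the low wooden frame at the outer end of the ware board while the board is still pulled back on its little bench, and let go of it. Then slide the board straight out along the bench, flat on it, until the dark line scribed across the board is level with the bench's edge; loaded like that it tips if left alone, so finish still holding the board by the upright cleat at its other end. Leave the other pots and tools where they are.

Things in the scene. Friction and masses are not known exactly. Their poses are not given: they have to be found in the camera images.
- bench: Low wooden bench fixed to the table, 160 (x) by 320 (y) mm, its flat top 90 mm above the table. Origin: centre of its underside, on the table. Its +y axis points outward, the way the board slides; its outer edge is the top edge at y = +160 mm.
- bench_edge (a point): Middle of the bench's outer top edge (160 mm along the bench's +y from its origin, 90 mm up); axes as the bench's. The scribed line has to come level with this edge.
- board: Loose wooden ware board flat on the bench, 110 (x) by 340 (y) by 14 mm, about 0.5 kg. Origin: centre of its underside; +y points to its outer end (within 5 degrees of the bench's +y). At the start its outer end overhangs the edge by 30 to 80 mm and can carry the vase if not pressed hard. Line at the edge and loaded, it tips outward unless its cleat end is held (2 to 3 N). Slides with under 10 N.
- board_mark (a point): Middle of the dark line scribed across the board's top at the middle of its length (0, 0, 14 mm in the board's frame); axes as the board's.
- board_seat (a point): Centre of the square low frame on the board's top near the outer end (0, 125, 14 mm in the board's frame), where the vase's foot stands: 78 mm square inside, its strips 6 mm wide and 7 mm high.
- board_cleat (a point): Middle of the top of the upright cleat fixed at the board's inner end (0, -160, 59 mm in the board's frame): a wooden bar 70 mm wide across the board (x), 18 mm thick along it (y), rising 45 mm above the board's top. It can be pinched from above across its 18 mm thickness, fingers closing along the board's y.
- crate: Open plank crate fixed to the table, 270 (x) by 190 (y) by 55 mm high, walls and floor 6 mm. Origin: centre of its underside. Six pieces of bare clay ware stand upright in it, two rows of three about 80 mm apart, in any order.
- vase: The vase: bare clay, 105 mm tall, the only piece that stands above the crate's walls; round foot 50 mm across, belly 60 mm across up to 40 mm high, straight neck 26 mm across from 66 to 99 mm above the foot, then a slightly wider rim (31 mm). 0.2 to 0.4 kg. Origin: centre of its underside, z along its axis.
- round_pot: Bystander in the crate: round clay pot, 62 mm across, 48 mm tall; origin at the centre of its underside.
- bowl: Bystander in the crate: small clay bowl, 62 mm across, 36 mm tall; origin at the centre of its underside.
- beaker: Bystander in the crate: clay beaker, 52 mm across, 50 mm tall; origin at the centre of its underside.
- kiln_ring: Bystander in the crate: clay ring, 60 mm across, 30 mm tall; origin at the centre of its underside.
- kiln_block: Bystander in the crate: clay block, 45 mm each way; origin at the centre of its underside.
- paint_bottle: Bystander on the table: paint bottle, 44 mm across, 100 mm tall; origin at the centre of its underside.
- water_mug: Bystander on the table: mug, 72 mm across, 85 mm tall; origin at the centre of its underside.
- brush: Bystander on the table: brush lying flat; origin on its underside.
Things that resemble listed ones, but are neither listed nor needed, are in the scene too. What is shaped like the vase but green or purple is not meant.

How it is judged:
By the outcome, as a careful person would: the job done as asked, in the order asked, and still so for the second after the job is handed in, while the arm keeps its last pose, push and grip.
It also fails if it takes over 43 s, if anything falls off the work surface, if the arm or the gripper's body presses on something with over 40 N, if the wrist force passes 120 N, or if a joint passes its speed limit or range.

## Working session

There is one attempt and no reset: what is moved stays moved. The work goes in short steps, Python scripts to look and compute and a shell command to move; the robot and the scene stay as the last step left them, time stands still between calls to the robot, and variables do not carry over. Pictures are saved under pics/ and viewed, and the job is handed in when it is done.

```bash
mkdir -p pics; ls; python3 - <<'E'
from station import bot,eyes,job
import cv2
for n in("scene","side","wrist"):
    p=eyes.camera_params(n); print(n,p)
    cv2.imwrite(f"pics/{n}0.png",eyes.grab_frame(n)[:,:,::-1])
print(bot.sense())
E
```

```text
pics
scene {'fx': 553.5337496817795, 'fy': 553.5337496817795, 'cx': 310.7126198222185, 'cy': 237.31303507405843, 'camera_from_world': array([[-5.47590863e-01,  8.36505163e-01, -2.00838012e-02,
         2.65000812e+02],
       [-5.69047559e-01, -3.54696699e-01,  7.41872716e-01,
         2.45719108e+02],
       [ 6.13456700e-01,  4.17671359e-01,  6.70239893e-01,
        -1.75007422e+03],
       [ 0.00000000e+00,  0.00000000e+00,  0.00000000e+00,
         1.00000000e+00]])}
side {'fx': 589.4560185409108, 'fy': 589.4560185409108, 'cx': 324.98886750628833, 'cy': 236.7976636557467, 'camera_from_world': array([[ 9.00525047e-01, -4.34803117e-01,  9.42969817e-04,
        -4.63446675e+02],
       [ 3.08499445e-01,  6.40461536e-01,  7.03304424e-01,
        -2.64358429e+02],
       [-3.06402892e-01, -6.33052344e-01,  7.10888175e-01,
        -1.22452593e+03],
       [ 0.00000000e+00,  0.00000000e+00,  0.00000000e+00,
         1.00000000e+00]])}
wrist {'fx': 371.64829954431775, 'fy': 371.64829954431775, 'cx': 316.67991207718507, 'cy': 243.71766358781295, 'camera_from_world': array([[ 3.86009411e-0
[... 283 characters left out ...]
000e+00,
         1.00000000e+00]])}
{'time': 0.15, 'joint_pos': array([ 1.17259799e+00,  3.53508861e-01,  1.63396112e+00,  3.43767839e-06,
        1.15517434e+00, -2.38713217e-03]), 'qvel': array([-0.00125606, -0.00180244, -0.00268446, -0.00074899, -0.00166634,
        0.00109781]), 'joint_torque': array([ 3.64785556e-04, -6.05640793e+01, -3.42339134e+01, -8.29692249e-05,
        6.11130497e-03, -3.80810093e-05]), 'eef_pos': array([240.82677747, 576.35348846, 230.72269531]), 'ee_rot': array([-3.14054100e+00, -5.65400520e-06,  2.74578005e+00]), 'wrist_force': array([-0.84453982, -0.11460152, -0.29548612]), 'moment': array([-0.02719166,  0.05205932, -0.01225496]), 'width': 0.9993067708640794}
```

View pics/scene0.png

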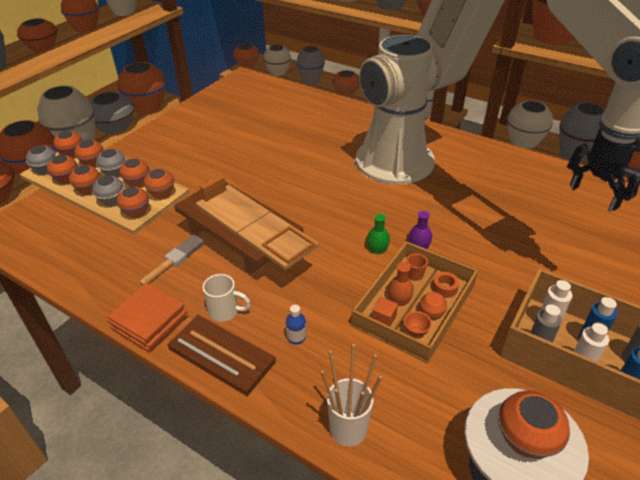

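View pics/side0.png

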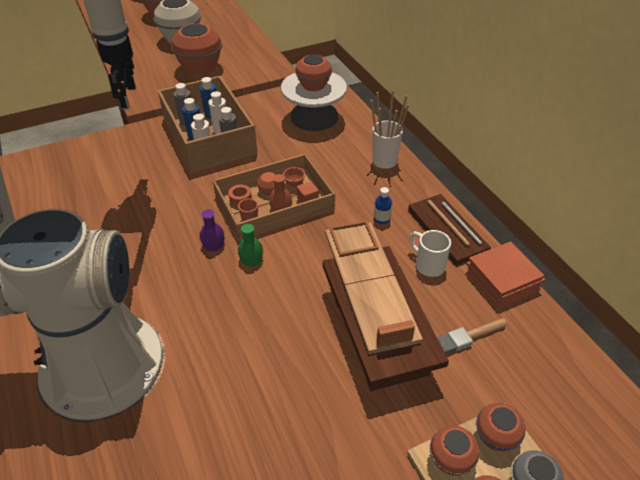

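View pics/wrist0.png

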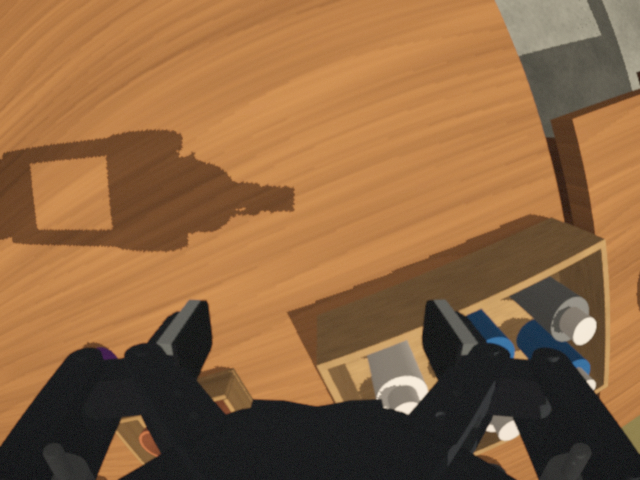

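The scene view shows three vase-shaped things. The terracotta one in the crate, around (401,285), is the only bare-clay one inside the crate walls. The green one at (378,235) and the purple one at (421,232) are outside the crate and excluded. I'll confirm in enlarged crops.

```bash
cat > h.py <<'E'
import numpy as np,cv2
from station import bot,eyes,job
def ray(n,u,v,P=None):
    p=P or eyes.camera_params(n); T=p["camera_from_world"]; R,t=T[:3,:3],T[:3,3]
    a,b=(u-p["cx"])/p["fx"],(v-p["cy"])/p["fy"]
    if n=="wrist":
        r=np.hypot(a,b); s=np.sin(r)/r if r>1e-9 else 1
        d=np.array([a*s,-b*s,-np.cos(r)])
    else: d=np.array([a,-b,-1.])
    return -R.T@t, R.T@d/np.linalg.norm(d)
def onz(n,u,v,z,P=None):
    o,d=ray(n,u,v,P); return o+d*(z-o[2])/d[2]
def tri(l):
    A=np.zeros((3,3));b=np.zeros(3)
    for n,u,v in l:
        o,d=ray(n,u,v);M=np.eye(3)-np.outer(d,d);A+=M;b+=M@o
    return np.linalg.solve(A,b)
def proj(n,X,P=None):
    p=P or eyes.camera_params(n);T=p["camera_from_world"];c=T[:3,:3]@np.asarray(X,float)+T[:3,3]
    x,y,z=c[0],-c[1],-c[2]
    if n=="wrist":
        r=np.hypot(x,y);th=np.arctan2(r,z);k=th/max(r,1e-9)
        return p["cx"]+p["fx"]*x*k,p["cy"]+p["fy"]*y*k
    return p["cx"]+p["fx"]*x/z,p["cy"]+p["fy"]*y/z
def crop(img,x0,y0,w,h,s,f):
    cv2.imwrite(f,cv2.resize(img[y0:y0+h,x0:x0+w],None,fx=s,fy=s,interpolation=cv2.INTER_CUBIC))
E
python3 - <<'E'
from h import *
s=cv2.imread("pics/scene0.png");d=cv2.imread("pics/side0.png")
crop(s,340,230,150,130,4,"pics/c1.png");crop(d,190,140,160,130,4,"pics/c2.png")
crop(s,165,165,160,120,5,"pics/c3.png");crop(d,315,210,140,180,3.3,"pics/c4.png")
E
```

```text
(no output)
```

View pics/c1.png

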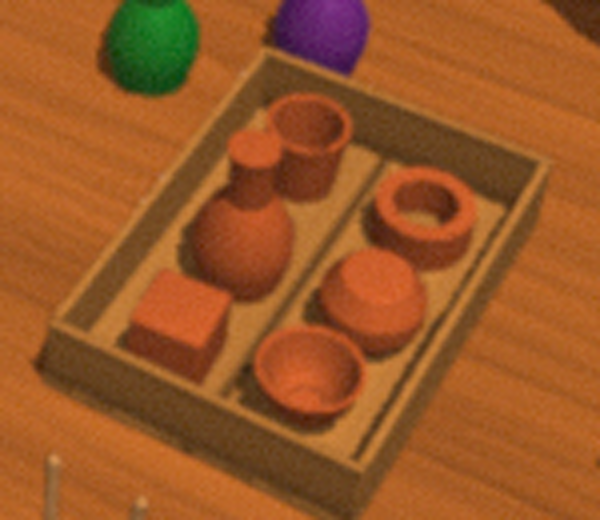

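View pics/c2.png

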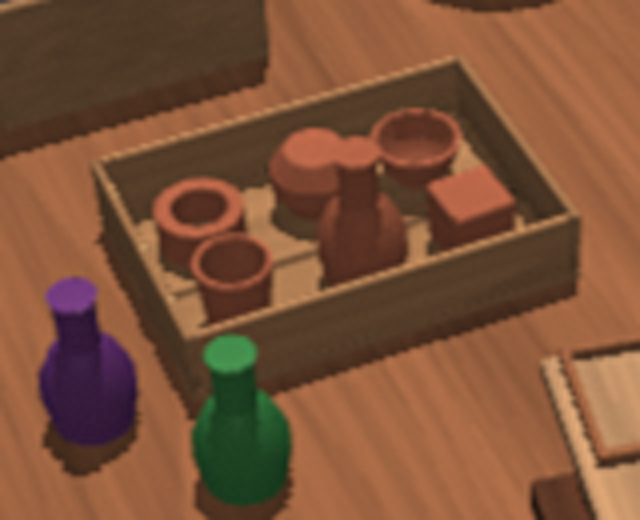

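View pics/c3.png

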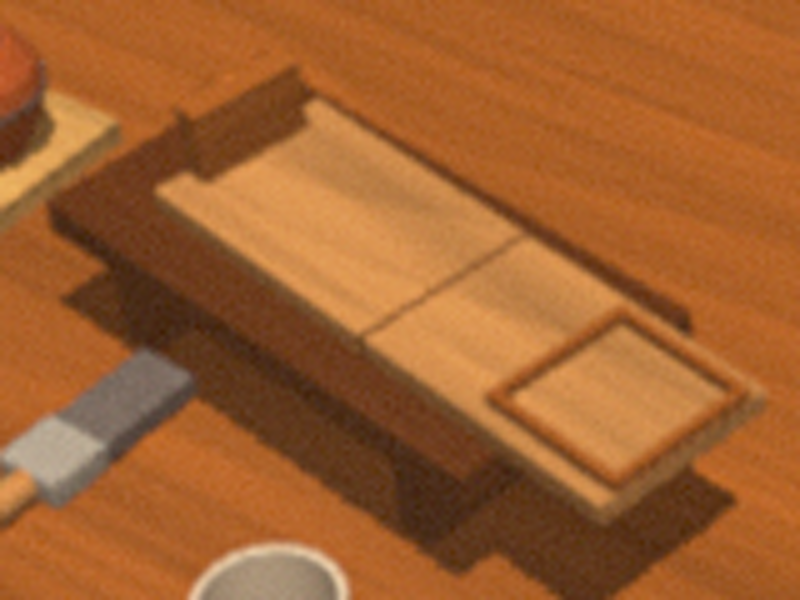

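View pics/c4.png

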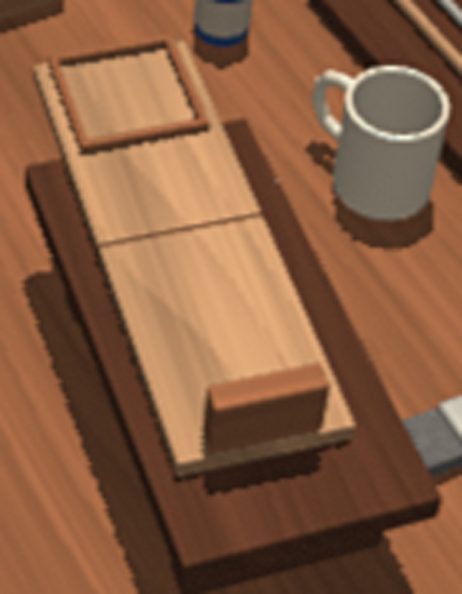

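The crops confirm the terracotta vase: rim top at scene ≈ (404,267) and side ≈ (279,178), with its neck above the crate walls. The board has its frame at the outer end (toward the crate), the scribed line at mid-length and the cleat at the far inner end. I'll measure these now.

```bash
python3 - <<'E'
from h import *
np.set_printoptions(precision=1,suppress=True)
S=lambda u,v:("scene",165+u/5,165+v/5); D=lambda u,v:("side",315+u/3.3,210+v/3.3)
s,d=("scene",340+255/4,230+148/4),("side",190+358/4,140+152/4)
print("vase",tri([s,d]),onz(*s,111),onz(*d,111))
for nm,z,a,b in [("board oL",104,S(765,393),D(36,66)),("board oR",104,S(605,513),D(183,42)),("inR",104,S(160,190),D(353,430)),("inL",104,S(315,100),D(178,465)),
 ("mk1",104,S(527,237),D(103,244)),("mk2",104,S(360,333),D(262,213)),
 ("fr",111,S(620,310),D(82,150)),("fr",111,S(487,395),D(208,125)),("fr",111,S(615,480),D(165,42)),("fr",111,S(757,393),D(52,60)),
 ("cleat",149,S(293,68),D(205,390)),("cleat",149,S(180,115),D(320,367)),
 ("bench oL",90,S(690,320),D(27,168)),("bench oR",90,S(465,475),D(245,122)),("bench inR",90,S(50,205),D(438,500)),("bench inL",90,S(295,68),D(180,560))]:
    print(nm,tri([a,b]),onz(*a,z)[:2],onz(*b,z)[:2])
c=np.mean([onz(*D(u,v),149) for u,v in [(205,388),(320,366),(330,382),(211,408)]],0);print("cleat c side",c)
E
```

```text
vase [519.5 274.9 108.3] [521.2 276.3 111. ] [518.8 270.9 111. ]
board oL [547.7  64.5  99.4] [551.6  67.4] [545.9  60. ]
board oR [653.   44.   96.8] [657.6  49.1] [649.8  36.7]
inR [ 582.9 -290.2   97.8] [ 587.2 -283.2] [ 581.  -294.5]
inL [ 478.9 -268.7   99.1] [ 484.  -264.3] [ 476.8 -271.1]
mk1 [ 514.8 -100.9  100.6] [517.4 -97.9] [ 513.9 -104.1]
mk2 [ 619.2 -124.6  102.9] [ 620.  -123.7] [ 618.8 -125.5]
fr [538.8 -25.3 104.1] [545.1 -20.6] [535.7 -30.9]
fr [624.7 -42.8 105.9] [628.5 -39. ] [622.3 -47.2]
fr [638.1  41.3 104.8] [643.3  45.1] [634.6  36. ]
fr [556.7  62.9 104.3] [559.9  68.4] [555.4  54.2]
cleat [ 502.9 -255.4  140.9] [ 512.6 -248.5] [ 498.2 -258.9]
cleat [ 569.3 -273.3  145.7] [ 574.4 -271.6] [ 565.7 -273.5]
bench oL [506.9  -6.2  82.6] [513.7  -1.3] [504.1 -12.4]
bench oR [659.  -33.8  85.4] [661.  -29.6] [657.7 -38.9]
bench inR [ 609.4 -345.8   82.5] [ 615.3 -337.9] [ 605.9 -349.5]
bench inL [ 451.3 -313.8   84.9] [ 453.1 -306.4] [ 452.5 -319.3]
cleat c side [ 531.4 -271.7  149. ]
```

```bash
python3 -m handwheel '[{"travel":[-2,-1,0],"twist":[0,0,-5.5]},{"travel":[-2,-1,0],"twist":[0,0,-5.5]},{"travel":[-2.5,-1.5,0],"twist":[0,0,0]},{"travel":[-2.5,-1.5,0],"twist":[0,0,0]},{"travel":[-2.5,-1.5,0],"twist":[0,0,0]}]' 1 30
cat > go.py <<'E'
# usage: go.py x y z yawdeg -> required move in tool axes (cm) and twist (deg, tool)
import sys
from h import *
from scipy.spatial.transform import Rotation as Ro
s=bot.sense();R=Ro.from_euler('xyz',s["ee_rot"])
x,y,z,yaw=map(float,sys.argv[1:5])
G=Ro.from_euler('xyz',[np.pi,0,np.radians(yaw)])
np.set_printoptions(precision=2,suppress=True)
print("t",round(s["time"],2),"tcp",s["eef_pos"],"rpy",np.degrees(s["ee_rot"]),"w",round(s["width"],3),"F",s["wrist_force"])
print("travel cm",R.inv().apply(np.array([x,y,z])-s["eef_pos"])/10,"twist",np.degrees((R.inv()*G).as_rotvec()))
E
python3 go.py 519.5 275 200 168.3
```

```text
time: 0.57
eef_pos: [334.8, 485.2, 228.9]
ee_rot: [-3.14, -0.003, 2.954]
wrist_force: [0.7, 0.2, 0.3]
width: 0.997
t 0.57 tcp [334.79 485.2  228.9 ] rpy [-179.89   -0.15  169.27] w 0.997 F [0.75 0.19 0.26]
travel cm [-22.07 -17.21   2.87] twist [-0.11 -0.14  0.97]
```

```bash
python3 -m handwheel '[{"travel":[-3,-2.5,0],"twist":[0,0,1]},{"travel":[-3,-2.5,0],"twist":[0,0,0]},{"travel":[-3,-2.5,0],"twist":[0,0,0]},{"travel":[-2,-2,0],"twist":[0,0,0]},{"travel":[0,0,0],"twist":[0,0,0]}]'
python3 go.py 519.5 275 200 168.3
python3 - <<'E'
from h import *
P=eyes.camera_params("wrist");im=eyes.grab_frame("wrist")[:,:,::-1].copy()
cv2.imwrite("pics/w1raw.png",im)
np.set_printoptions(precision=1,suppress=True)
print(proj("wrist",[519.5,275,111],P))
cv2.imwrite("pics/w1.png",im); import json
json.dump({k:(v.tolist() if hasattr(v,'tolist') else v) for k,v in P.items()},open("pics/w1.json","w"))
E
```

```text
time: 0.98
eef_pos: [429.5, 361.7, 227.7]
ee_rot: [-3.138, -0.002, 2.936]
wrist_force: [-0.1, 0.0, -0.2]
width: 0.998
t 0.98 tcp [429.49 361.66 227.7 ] rpy [-179.77   -0.1   168.21] w 0.998 F [-0.07  0.02 -0.2 ]
travel cm [-10.59  -6.63   2.78] twist [-0.23 -0.1  -0.09]
(np.float64(237.80414468875773), np.float64(359.1399218206228))
```

View pics/w1.png

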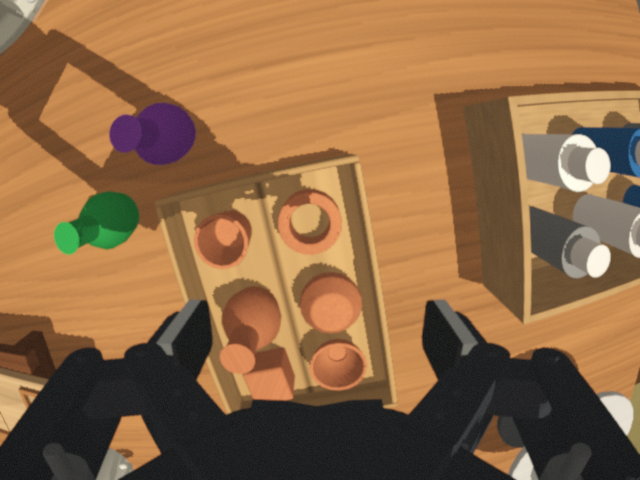

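The wrist view shows the rim at about (238,358), against a predicted (237.8,359.1), so the vase position (519.5,275) holds. Moving above it.

```bash
python3 -m handwheel '[{"travel":[-3,-2,0],"twist":[0,0,0]},{"travel":[-3,-2,1],"twist":[0,0,0]},{"travel":[-2.6,-1.6,1],"twist":[0,0,0]},{"travel":[-2,-1,1],"twist":[0,0,0]},{"travel":[0,0,0],"twist":[0,0,0]}]'
python3 go.py 519.5 275 72 168.3
```

```text
time: 1.45
eef_pos: [520.5, 278.1, 197.0]
ee_rot: [3.141, -0.002, 2.939]
wrist_force: [-0.5, -0.4, -0.7]
width: 0.998
t 1.45 tcp [520.47 278.11 197.02] rpy [179.97  -0.13 168.42] w 0.998 F [-0.54 -0.43 -0.7 ]
travel cm [ 0.   -0.33 12.5 ] twist [ 0.03 -0.13  0.12]
```

```bash
python3 -m handwheel '[{"travel":[0,-0.3,2.5],"twist":[0,0,0]},{"travel":[0,0,3],"twist":[0,0,0]},{"travel":[0,0,2],"twist":[0,0,0]},{"travel":[0,0,0],"twist":[0,0,0]}]'
python3 go.py 519.5 275 72 168.3
python3 - <<'E'
from h import *
s=eyes.grab_frame("scene")[:,:,::-1];d=eyes.grab_frame("side")[:,:,::-1];w=eyes.grab_frame("wrist")[:,:,::-1]
a=cv2.resize(s[190:350,330:490],(400,400));b=cv2.resize(d[80:240,200:360],(400,400))
cv2.imwrite("pics/p2.png",np.hstack([a,b]))
cv2.imwrite("pics/w2.png",w)
E
```

```text
time: 1.78
eef_pos: [520.0, 278.8, 120.7]
ee_rot: [3.138, -0.001, 2.938]
wrist_force: [-1.2, -0.7, -0.5]
width: 1.0
t 1.78 tcp [520.02 278.75 120.66] rpy [179.78  -0.05 168.33] w 1.0 F [-1.17 -0.67 -0.51]
travel cm [-0.03 -0.4   4.86] twist [ 0.22 -0.05  0.03]
```

View pics/p2.png

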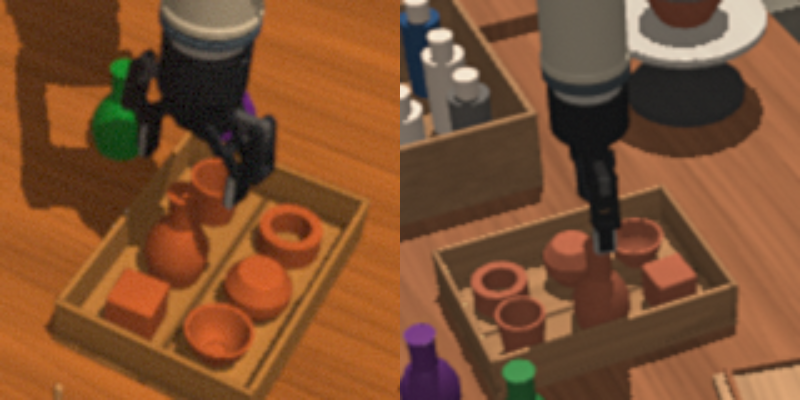

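View pics/w2.png

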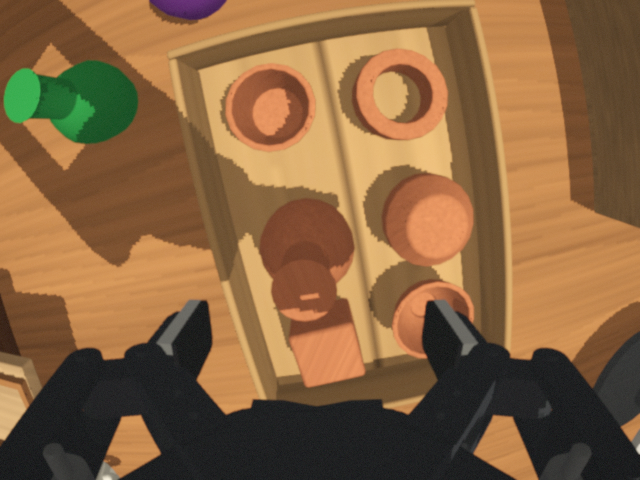

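The rim is at wrist (305,290), between the open fingers and slightly left of the midline. I'll recompute its position from this close view.

```bash
python3 - <<'E'
from h import *
print(onz("wrist",305,290,111),proj("wrist",[519.5,275,111]),proj("wrist",bot.sense()["eef_pos"]))
E
```

```text
[520.48119878 275.29111111 111.        ] (np.float64(303.9213494534505), np.float64(288.18737250105323)) (np.float64(315.7698451731417), np.float64(305.2361740951401))
```

```bash
python3 -m handwheel '[{"travel":[0,-0.4,1],"twist":[0,0,0]},{"travel":[0,0,2],"twist":[0,0,0]},{"travel":[0,0,1.5],"twist":[0,0,0]},{"travel":[0,0,0],"twist":[0,0,0]}]'
python3 go.py 520 275.2 72 168.3
```

```text
time: 2.27
eef_pos: [525.4, 279.4, 84.5]
ee_rot: [3.126, 0.013, 2.94]
wrist_force: [-0.0, -0.8, 0.4]
width: 1.001
t 2.27 tcp [525.4  279.4   84.49] rpy [179.13   0.74 168.47] w 1.001 F [-0.02 -0.75  0.36]
travel cm [ 0.46 -0.54  1.23] twist [0.87 0.74 0.17]
```

```bash
python3 - <<'E'
from h import *
np.set_printoptions(precision=3,suppress=True)
s=bot.sense();print(s)
print(onz("wrist",305,290,111))
s=eyes.grab_frame("scene")[:,:,::-1];d=eyes.grab_frame("side")[:,:,::-1];w=eyes.grab_frame("wrist")[:,:,::-1]
a=cv2.resize(s[190:350,330:490],(400,400));b=cv2.resize(d[80:240,200:360],(400,400))
cv2.imwrite("pics/p3.png",np.hstack([a,b]));cv2.imwrite("pics/s3.png",s)
cv2.imwrite("pics/w3.png",w)
s=bot.sense();print(s["eef_pos"],s["wrist_force"])
E
```

```text
{'time': 2.2667, 'joint_pos': array([ 0.484,  0.472,  1.827,  0.005,  0.823, -0.889]), 'qvel': array([ 0.003, -0.037, -0.018, -0.   ,  0.03 ,  0.   ]), 'joint_torque': array([ -0.006, -61.302, -27.689,   0.017,  -0.803,  -0.004]), 'eef_pos': array([525.401, 279.403,  84.487]), 'ee_rot': array([3.126, 0.013, 2.94 ]), 'wrist_force': array([-0.022, -0.754,  0.363]), 'moment': array([ 0.061, -0.018, -0.016]), 'width': 1.0009676414468296}
[506.413 279.24  111.   ]
[526.754 280.028  86.901] [-0.357 -0.107  0.61 ]
```

View pics/p3.png

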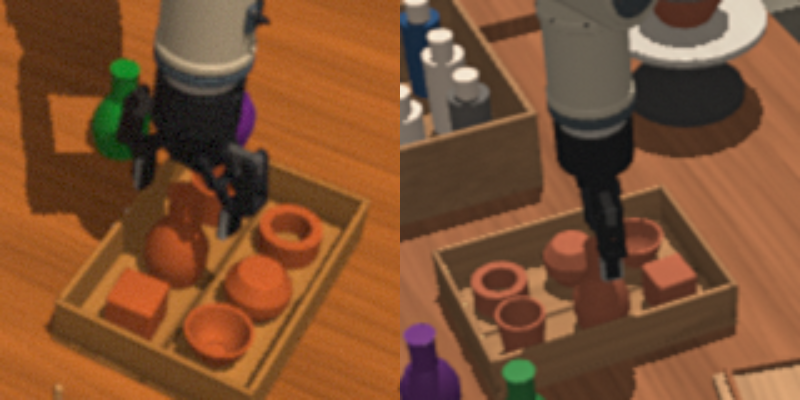

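View pics/w3.png

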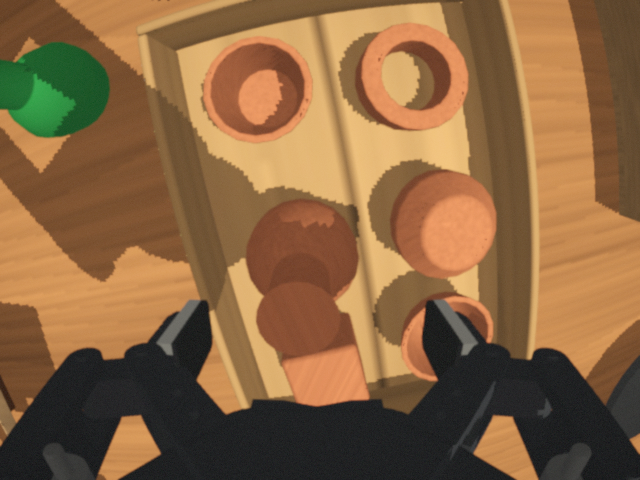

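The picture shows the vase untouched, with the rim at about (300,318), but the tool has drifted and tilted without contact. I'll hold still for one row and check whether it settles.

```bash
python3 -m handwheel '[{"travel":[0,0,0],"twist":[0,0,0]}]'
python3 go.py 520 275.2 72 168.3; python3 -m handwheel '[{"travel":[0,0,0],"twist":[0,0,0]}]'
python3 go.py 520 275.2 72 168.3; python3 -c "
from h import *
print(onz('wrist',300,318,111))"
```

```text
time: 2.5
eef_pos: [527.3, 280.3, 88.0]
ee_rot: [3.124, 0.016, 2.94]
wrist_force: [-0.0, 0.1, -0.4]
width: 0.995
t 2.5 tcp [527.26 280.28  87.98] rpy [178.98   0.92 168.45] w 0.995 F [-0.02  0.05 -0.42]
travel cm [ 0.64 -0.67  1.58] twist [1.02 0.92 0.16]
time: 2.58
eef_pos: [527.8, 280.6, 89.1]
ee_rot: [3.123, 0.017, 2.94]
wrist_force: [-0.7, -0.6, 0.9]
width: 0.996
t 2.58 tcp [527.82 280.57  89.08] rpy [178.93   0.99 168.45] w 0.996 F [-0.66 -0.56  0.92]
travel cm [ 0.69 -0.71  1.68] twist [1.08 0.99 0.16]
[521.17073103 275.73395356 111.        ]
```

```bash
python3 -m handwheel '[{"travel":[0.5,-0.6,0.5],"twist":[1,1,0]},{"travel":[0,0,0.5],"twist":[0,0,0]}]'
python3 go.py 520 275.2 72 168.3; python3 -m handwheel '[{"travel":[0,0,0],"twist":[0,0,0]}]'
python3 go.py 520 275.2 72 168.3; python3 -c "
from h import *
s=bot.sense();print(s['qvel'],s['joint_torque'],s['moment'])"
```

```text
time: 2.75
eef_pos: [522.7, 276.1, 80.9]
ee_rot: [3.139, 0.002, 2.94]
wrist_force: [-0.4, -0.1, -1.0]
width: 0.999
t 2.75 tcp [522.71 276.1   80.87] rpy [179.87   0.09 168.46] w 0.999 F [-0.35 -0.14 -1.  ]
travel cm [ 0.25 -0.14  0.89] twist [0.13 0.09 0.16]
time: 2.83
eef_pos: [522.4, 275.8, 80.2]
ee_rot: [3.14, 0.001, 2.94]
wrist_force: [0.3, -0.3, 0.5]
width: 1.003
t 2.83 tcp [522.37 275.85  80.23] rpy [179.9    0.05 168.46] w 1.003 F [ 0.27 -0.34  0.53]
travel cm [ 0.22 -0.11  0.82] twist [0.1  0.05 0.16]
[-0.0014796  -0.0093193  -0.00294879 -0.00400001  0.03316394  0.00135134] [-4.87925077e-03 -6.17679119e+01 -2.65280646e+01 -6.29959570e-03
 -1.01855930e-01  2.43720468e-03] [ 0.02868721  0.02808067 -0.01155317]
```

Responding properly now; continuing down with a correction.

```bash
python3 -m handwheel '[{"travel":[0.2,-0.1,0.6],"twist":[0,0,0]},{"travel":[0,0,0.2],"twist":[0,0,0]},{"travel":[0,0,0],"twist":[0,0,0]}]'
python3 go.py 520.3 275.4 72 168.3; python3 - <<'E'
from h import *
w=eyes.grab_frame("wrist")[:,:,::-1];cv2.imwrite("pics/w4.png",w)
print(proj("wrist",[520.3,275.4,111]))
E
```

```text
time: 3.08
eef_pos: [519.9, 275.1, 71.1]
ee_rot: [3.14, 0.0, 2.94]
wrist_force: [-0.8, -0.2, 0.2]
width: 1.0
t 3.08 tcp [519.85 275.06  71.06] rpy [179.92   0.02 168.45] w 1.0 F [-0.81 -0.18  0.2 ]
travel cm [-0.04  0.04 -0.09] twist [0.08 0.02 0.15]
(np.float64(317.2647261668535), np.float64(357.7640140926829))
```

View pics/w4.png

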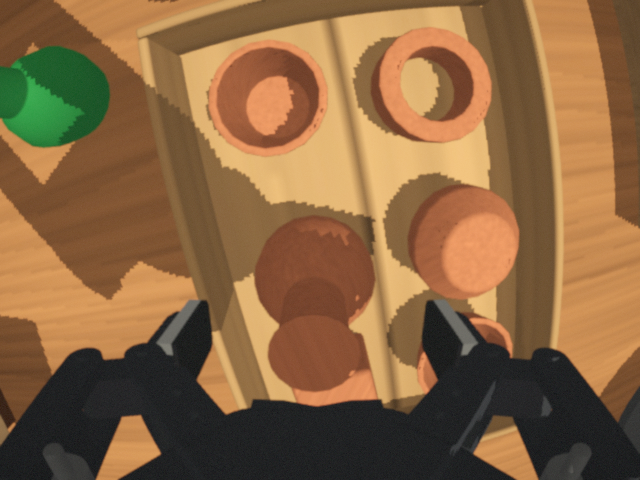

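The rim is at about (316,352), centred between the pads. Closing on the neck.

```bash
python3 -m handwheel '[{"travel":[0,0,0],"twist":[0,0,0]},{"travel":[0,0,0],"twist":[0,0,0]},{"travel":[0,0,0],"twist":[0,0,0]},{"travel":[0,0,0],"twist":[0,0,0]},{"travel":[0,0,0],"twist":[0,0,0]}]' 0 40;python3 -m handwheel '[{"travel":[0,0,0],"twist":[0,0,0]},{"travel":[0,0,0],"twist":[0,0,0]},{"travel":[0,0,0],"twist":[0,0,0]},{"travel":[0,0,0],"twist":[0,0,0]},{"travel":[0,0,0],"twist":[0,0,0]}]'
python3 go.py 520.3 275.4 72 168.3
```

```text
time: 3.55
eef_pos: [519.7, 274.9, 71.1]
ee_rot: [3.141, 0.0, 2.94]
wrist_force: [-1.7, -7.4, 9.4]
width: 0.306
time: 3.97
eef_pos: [519.6, 274.4, 71.2]
ee_rot: [3.141, -0.0, 2.94]
wrist_force: [-0.3, -1.4, 0.3]
width: 0.299
t 3.97 tcp [519.6  274.37  71.24] rpy [179.99  -0.   168.47] w 0.299 F [-0.28 -1.37  0.32]
travel cm [-0.05  0.11 -0.08] twist [ 0.01 -0.    0.17]
```

```bash
python3 -m handwheel '[{"travel":[0,0,-0.5],"twist":[0,0,0]},{"travel":[0,0,-1.5],"twist":[0,0,0]},{"travel":[0,0,-2.5],"twist":[0,0,0]},{"travel":[0,0,-2.5],"twist":[0,0,0]},{"travel":[0,0,-2.5],"twist":[0,0,0]}]'; python3 -m handwheel '[{"travel":[0,0,-2.5],"twist":[0,0,0]},{"travel":[0,0,-1.5],"twist":[0,0,0]},{"travel":[0,0,0],"twist":[0,0,0]},{"travel":[0,0,0],"twist":[0,0,0]}]'
python3 go.py 590.5 9.3 200 168.3
python3 - <<'E'
from h import *
s=eyes.grab_frame("scene")[:,:,::-1];d=eyes.grab_frame("side")[:,:,::-1]
a=cv2.resize(s[150:350,300:500],(400,400));b=cv2.resize(d[80:280,200:400],(400,400))
cv2.imwrite("pics/p5.png",np.hstack([a,b]))
E
```

```text
time: 4.38
eef_pos: [514.8, 272.5, 162.9]
ee_rot: [-3.134, -0.012, 2.94]
wrist_force: [0.8, -0.0, -2.5]
width: 0.3
time: 4.72
eef_pos: [516.7, 274.2, 210.4]
ee_rot: [-3.139, -0.006, 2.94]
wrist_force: [0.7, 0.5, -3.8]
width: 0.305
t 4.72 tcp [516.7  274.21 210.37] rpy [-179.85   -0.36  168.46] w 0.305 F [ 0.66  0.49 -3.78]
travel cm [-12.54 -24.48   1.02] twist [-0.15 -0.36  0.16]
```

View pics/p5.png

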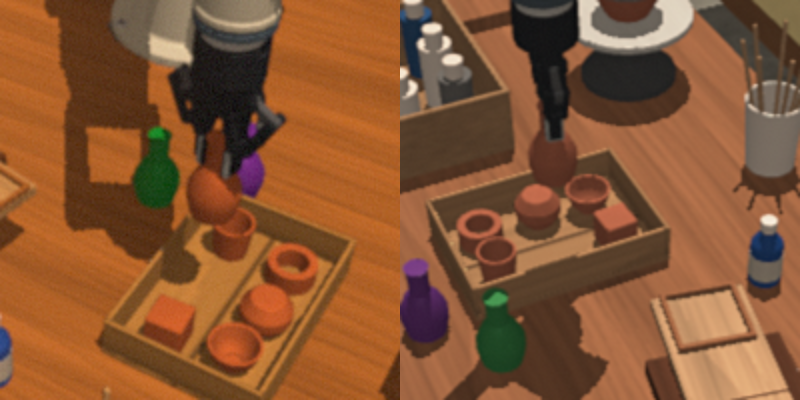

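The vase is held upright above the crate with the other pots undisturbed. Weight reads about 3.8 N. Carrying it to the frame.

```bash
python3 -m handwheel '[{"travel":[-0.6,-1.2,0],"twist":[0,0,0]},{"travel":[-1.2,-2.4,0],"twist":[0,0,0]},{"travel":[-1.3,-2.7,0],"twist":[0,0,0]},{"travel":[-1.3,-2.7,0],"twist":[0,0,0]},{"travel":[-1.3,-2.7,0],"twist":[0,0,0]}]'; python3 -m handwheel '[{"travel":[-1.3,-2.7,0],"twist":[0,0,0]},{"travel":[-1.3,-2.7,0],"twist":[0,0,0]},{"travel":[-1.2,-2.4,0],"twist":[0,0,0]},{"travel":[-0.6,-1.2,0],"twist":[0,0,0]},{"travel":[0,0,0],"twist":[0,0,0]}]'
python3 go.py 590.5 9.3 200 168.3
```

```text
time: 5.23
eef_pos: [545.4, 146.1, 201.7]
ee_rot: [-3.134, -0.017, 2.948]
wrist_force: [1.2, -0.0, -2.7]
width: 0.304
time: 5.65
eef_pos: [568.4, 35.7, 193.5]
ee_rot: [-3.127, -0.028, 2.945]
wrist_force: [0.1, -0.1, -4.0]
width: 0.302
t 5.65 tcp [568.38  35.69 193.46] rpy [-179.19   -1.62  168.73] w 0.302 F [ 0.09 -0.08 -3.97]
travel cm [-2.67 -2.17 -0.7 ] twist [-0.81 -1.62  0.44]
```

```bash
python3 -m handwheel '[{"travel":[-1,-0.8,-0.6],"twist":[-0.8,-1.6,0.4]},{"travel":[-1,-0.8,0],"twist":[0,0,0]},{"travel":[-0.4,-0.4,0],"twist":[0,0,0]},{"travel":[0,0,0],"twist":[0,0,0]},{"travel":[0,0,0],"twist":[0,0,0]}]'
python3 go.py 590.5 9.3 190 168.3
python3 - <<'E'
from h import *
s=eyes.grab_frame("scene")[:,:,::-1];d=eyes.grab_frame("side")[:,:,::-1];w=eyes.grab_frame("wrist")[:,:,::-1]
cv2.imwrite("pics/s6.png",s);cv2.imwrite("pics/d6.png",d);cv2.imwrite("pics/w6.png",w)
a=cv2.resize(s[150:290,200:340],(400,400));b=cv2.resize(d[150:290,290:430],(400,400))
cv2.imwrite("pics/p6.png",np.hstack([a,b]))
E
```

```text
time: 6.07
eef_pos: [585.6, 8.5, 193.5]
ee_rot: [-3.139, -0.011, 2.935]
wrist_force: [0.4, 0.8, -4.0]
width: 0.304
t 6.07 tcp [585.59   8.51 193.49] rpy [-179.88   -0.61  168.19] w 0.304 F [ 0.38  0.77 -3.96]
travel cm [-0.47  0.18  0.34] twist [-0.12 -0.61 -0.11]
```

View pics/p6.png

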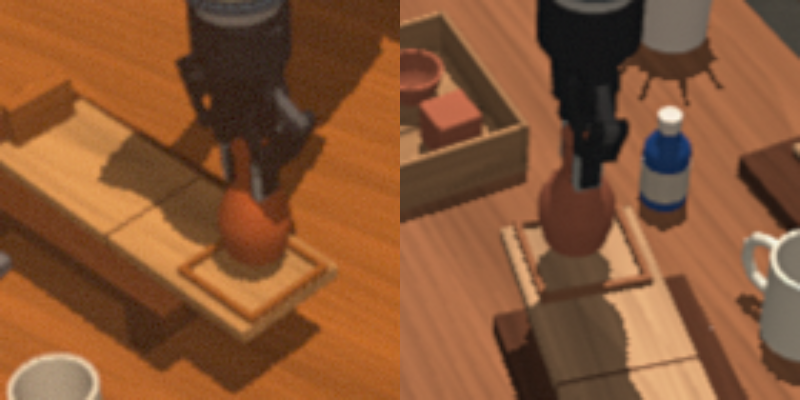

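View pics/w6.png

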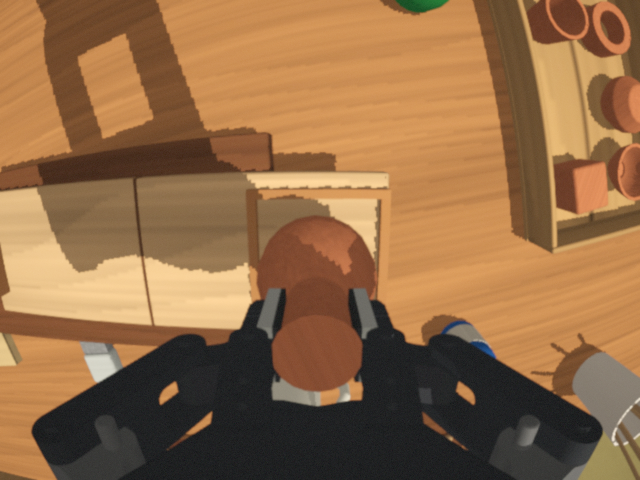

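The vase hangs above the frame, whose near corners are visible at wrist (248,189) and (382,192). The line runs from (135,178) to (153,325). I'll check the seat position from this view.

```bash
python3 - <<'E'
from h import *
np.set_printoptions(precision=1,suppress=True)
for u,v,z in [(248,189,111),(382,192,111),(135,178,104),(153,325,104),(388,174,104),(388,187,104),(270,136,90)]: print(u,v,onz("wrist",u,v,z))
f=np.array([592.4,9.6]);
yb=np.array([.203,.979]);xb=np.array([.979,-.203])
for a in(-45,45):
  for b in(-45,45):
    X=[*(f+a*xb+b*yb),111];print(X,proj("wrist",X))
E
```

```text
248 189 [537.8 -24.4 111. ]
382 192 [556.7  56.5 111. ]
135 178 [ 511.9 -102.3  104. ]
153 325 [ 620.  -125.1  104. ]
388 174 [547.1  63.4 104. ]
388 187 [555.3  61.9 104. ]
270 136 [507.8  -6.2  90. ]
[np.float64(539.21), np.float64(-25.32), 111] (np.float64(247.0580897755056), np.float64(191.4506143321307))
[np.float64(557.48), np.float64(62.79), 111] (np.float64(391.9675058156996), np.float64(191.39844184909987))
[np.float64(627.3199999999999), np.float64(-43.59), 111] (np.float64(254.14300855676305), np.float64(322.78632814288005))
[np.float64(645.5899999999999), np.float64(44.519999999999996), 111] (np.float64(384.7082101505034), np.float64(322.6500570180544))
```

```bash
python3 -m handwheel '[{"travel":[-0.5,0.2,0],"twist":[-0.1,-0.6,0]},{"travel":[0,0,0.5],"twist":[0,0,0]},{"travel":[0,0,0.5],"twist":[0,0,0]},{"travel":[0,0,0],"twist":[0,0,0]},{"travel":[0,0,0],"twist":[0,0,0]}]'
python3 go.py 591 9.4 169.5 168.3
```

```text
time: 6.63
eef_pos: [591.0, 12.1, 182.8]
ee_rot: [3.141, 0.001, 2.939]
wrist_force: [0.7, 0.4, -3.3]
width: 0.303
t 6.63 tcp [591.01  12.12 182.79] rpy [179.99   0.08 168.38] w 0.303 F [ 0.71  0.35 -3.35]
travel cm [-0.05 -0.27  1.33] twist [0.01 0.08 0.08]
```

```bash
python3 -m handwheel '[{"travel":[0,-0.3,0.4],"twist":[0,0,0]},{"travel":[0,0,0.4],"twist":[0,0,0]},{"travel":[0,0,0.2],"twist":[0,0,0]},{"travel":[0,0,0],"twist":[0,0,0]}]'
python3 go.py 591 9.4 169.5 168.3
python3 - <<'E'
from h import *
s=eyes.grab_frame("scene")[:,:,::-1];d=eyes.grab_frame("side")[:,:,::-1]
a=cv2.resize(s[170:270,230:330],(400,400));b=cv2.resize(d[180:280,310:410],(400,400))
cv2.imwrite("pics/p7.png",np.hstack([a,b]))
E
```

```text
time: 6.97
eef_pos: [590.0, 8.9, 171.6]
ee_rot: [3.142, 0.001, 2.939]
wrist_force: [0.2, -0.1, -3.0]
width: 0.3
t 6.97 tcp [590.02   8.92 171.57] rpy [180.     0.05 168.4 ] w 0.3 F [ 0.23 -0.08 -2.98]
travel cm [-0.09  0.07  0.21] twist [0.   0.05 0.1 ]
```

View pics/p7.png

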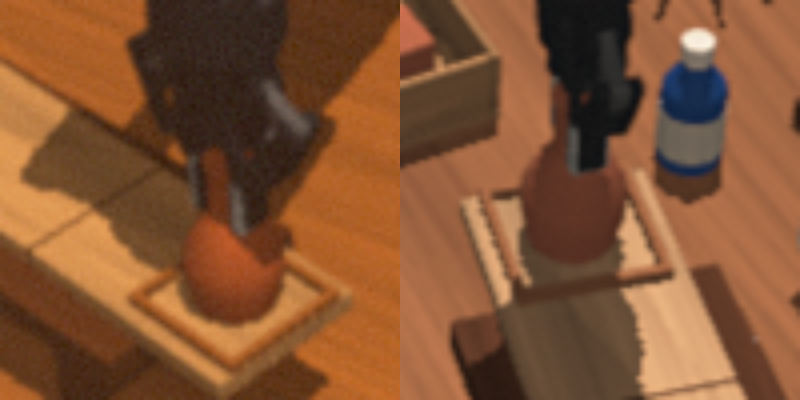

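The foot is centred inside the frame in both views, just above the board. Lowering in millimetre steps while watching the force.

```bash
for i in 1; do python3 -m handwheel '[{"travel":[0,0,0.15],"twist":[0,0,0]},{"travel":[0,0,0],"twist":[0,0,0]}]'; done; python3 -m handwheel '[{"travel":[0,0,0.1],"twist":[0,0,0]},{"travel":[0,0,0],"twist":[0,0,0]}]'
```

```text
time: 7.23
eef_pos: [590.5, 8.9, 170.6]
ee_rot: [3.141, 0.002, 2.939]
wrist_force: [-0.1, 0.3, -3.0]
width: 0.303
time: 7.4
eef_pos: [590.6, 8.9, 169.8]
ee_rot: [3.141, 0.002, 2.939]
wrist_force: [-0.5, 0.3, -3.6]
width: 0.304
```

```bash
python3 -m handwheel '[{"travel":[0,0,0.1],"twist":[0,0,0]},{"travel":[0,0,0],"twist":[0,0,0]}]'
```

```text
time: 7.57
eef_pos: [591.2, 8.9, 169.4]
ee_rot: [3.141, 0.004, 2.939]
wrist_force: [0.3, -1.2, -3.1]
width: 0.303
```

```bash
python3 -m handwheel '[{"travel":[0,0,0.1],"twist":[0,0,0]},{"travel":[0,0,0],"twist":[0,0,0]}]'; python3 -m handwheel '[{"travel":[0,0,0.1],"twist":[0,0,0]},{"travel":[0,0,0],"twist":[0,0,0]}]'
```

```text
time: 7.73
eef_pos: [591.9, 8.8, 169.4]
ee_rot: [3.141, 0.005, 2.939]
wrist_force: [-0.9, 0.9, -3.3]
width: 0.308
time: 7.9
eef_pos: [592.5, 8.7, 169.3]
ee_rot: [3.141, 0.007, 2.939]
wrist_force: [-0.8, 0.4, -3.5]
width: 0.3
```

```bash
python3 go.py 591 9 168 168.3;  python3 -m handwheel '[{"travel":[0.1,0,0.2],"twist":[0,0.4,0]},{"travel":[0,0,0],"twist":[0,0,0]}]';  python3 go.py 591 9 168 168.3
```

```text
t 7.9 tcp [592.54   8.69 169.31] rpy [179.95   0.39 168.39] w 0.3 F [-0.79  0.36 -3.54]
travel cm [ 0.16 -0.    0.13] twist [0.05 0.39 0.09]
time: 8.07
eef_pos: [593.5, 8.8, 169.5]
ee_rot: [3.14, 0.004, 2.939]
wrist_force: [-0.0, 0.7, -2.4]
width: 0.305
t 8.07 tcp [593.48   8.83 169.52] rpy [179.9    0.23 168.4 ] w 0.305 F [-0.01  0.68 -2.37]
travel cm [ 0.25 -0.03  0.15] twist [0.1  0.23 0.1 ]
```

```bash
python3 -m handwheel '[{"travel":[0.2,0,0.25],"twist":[0,0.2,0]},{"travel":[0,0,0.1],"twist":[0,0,0]}]';  python3 go.py 591 9 168 168.3
python3 - <<'E'
from h import *
s=eyes.grab_frame("scene")[:,:,::-1];d=eyes.grab_frame("side")[:,:,::-1]
a=cv2.resize(s[170:270,230:330],(400,400));b=cv2.resize(d[180:280,310:410],(400,400))
cv2.imwrite("pics/p8.png",np.hstack([a,b]))
E
```

```text
time: 8.23
eef_pos: [594.3, 9.0, 169.1]
ee_rot: [3.139, 0.007, 2.939]
wrist_force: [-7.2, -1.7, 10.8]
width: 0.301
t 8.23 tcp [594.28   9.03 169.07] rpy [179.86   0.38 168.42] w 0.301 F [-7.18 -1.72 10.84]
travel cm [ 0.32 -0.07  0.11] twist [0.14 0.38 0.12]
```

View pics/p8.png

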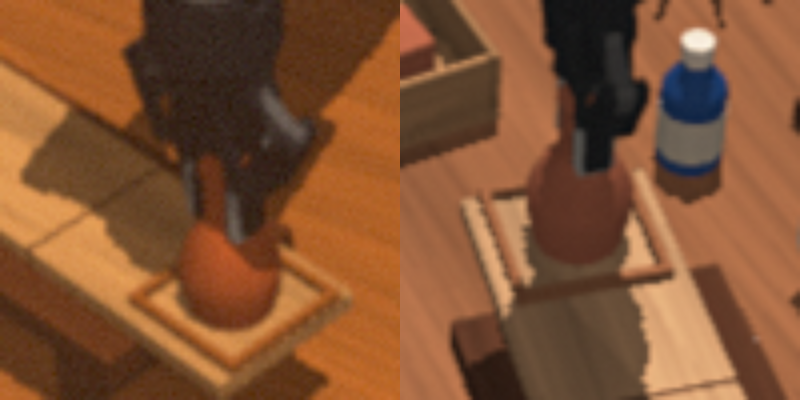

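Contact made and slightly over-pressed. Easing up a hair, then releasing.

```bash
python3 -m handwheel '[{"travel":[0.05,0,-0.1],"twist":[0,0.2,0]}]';python3 go.py 591 9 168 168.3
```

```text
time: 8.42
eef_pos: [593.4, 9.1, 170.1]
ee_rot: [3.139, 0.003, 2.939]
wrist_force: [-0.6, -0.1, -3.4]
width: 0.303
t 8.42 tcp [593.38   9.11 170.06] rpy [179.86   0.15 168.41] w 0.303 F [-0.64 -0.08 -3.37]
travel cm [ 0.23 -0.06  0.21] twist [0.14 0.15 0.11]
```

```bash
python3 -m handwheel '[{"travel":[0.1,0,0.1],"twist":[0.1,0.1,0]}]';python3 go.py 591 9 168 168.3;python3 -m handwheel '[{"travel":[0.1,0,0.1],"twist":[0,0,0]}]';python3 go.py 591 9 168 168.3
```

```text
time: 8.5
eef_pos: [592.5, 9.3, 169.1]
ee_rot: [3.141, 0.001, 2.939]
wrist_force: [-1.2, -1.8, 10.4]
width: 0.301
t 8.5 tcp [592.52   9.27 169.15] rpy [179.96   0.06 168.4 ] w 0.301 F [-1.21 -1.78 10.41]
travel cm [ 0.14 -0.06  0.11] twist [0.04 0.06 0.1 ]
time: 8.58
eef_pos: [592.6, 9.4, 169.0]
ee_rot: [3.141, 0.003, 2.939]
wrist_force: [-0.4, -1.7, 15.1]
width: 0.306
t 8.58 tcp [592.57   9.44 169.  ] rpy [179.94   0.19 168.41] w 0.306 F [-0.38 -1.7  15.07]
travel cm [ 0.14 -0.07  0.1 ] twist [0.06 0.19 0.11]
```

```bash
python3 -m handwheel '[{"travel":[0.05,0,-0.05],"twist":[0,0,0]}]';python3 go.py 591 9 168 168.3
```

```text
time: 8.67
eef_pos: [592.3, 9.5, 169.5]
ee_rot: [3.141, 0.004, 2.939]
wrist_force: [0.5, 0.9, -2.3]
width: 0.304
t 8.67 tcp [592.35   9.55 169.51] rpy [179.94   0.22 168.41] w 0.304 F [ 0.53  0.87 -2.31]
travel cm [ 0.12 -0.08  0.15] twist [0.06 0.22 0.11]
```

The foot now carries only part of the weight, touching without pressing. Releasing.

```bash
python3 -m handwheel '[{"travel":[0,0,0],"twist":[0,0,0]},{"travel":[0,0,0],"twist":[0,0,0]},{"travel":[0,0,0],"twist":[0,0,0]},{"travel":[0,0,0],"twist":[0,0,0]}]' 0.7;python3 go.py 591 9 168 168.3
python3 - <<'E'
from h import *
s=eyes.grab_frame("scene")[:,:,::-1];d=eyes.grab_frame("side")[:,:,::-1];w=eyes.grab_frame("wrist")[:,:,::-1]
a=cv2.resize(s[170:270,230:330],(400,400));b=cv2.resize(d[180:280,310:410],(400,400))
cv2.imwrite("pics/p9.png",np.hstack([a,b]));cv2.imwrite("pics/w9.png",w)
E
```

```text
time: 9.0
eef_pos: [591.7, 9.9, 168.3]
ee_rot: [3.141, 0.002, 2.939]
wrist_force: [0.5, -0.8, -0.6]
width: 0.703
t 9.0 tcp [591.71   9.92 168.33] rpy [179.94   0.13 168.41] w 0.703 F [ 0.54 -0.79 -0.59]
travel cm [ 0.05 -0.1   0.03] twist [0.06 0.13 0.11]
```

View pics/p9.png

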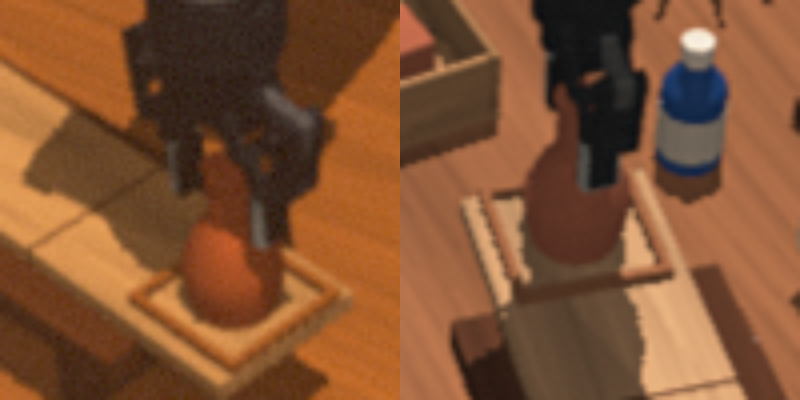

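View pics/w9.png

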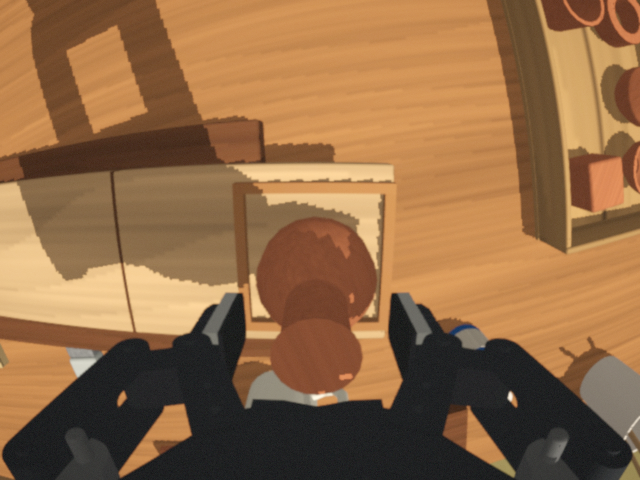

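The vase stands upright inside the frame, with the pads clear of the neck on both sides. Rising straight up.

```bash
python3 -m handwheel '[{"travel":[0,0,-0.8],"twist":[0,0,0]},{"travel":[0,0,-1.5],"twist":[0,0,0]},{"travel":[0,0,-2],"twist":[0,0,0]},{"travel":[0,0,-2],"twist":[0,0,0]},{"travel":[0,0,-1],"twist":[0,0,0]}]'; python3 go.py 534.5 -269.4 235 168.3
```

```text
time: 9.57
eef_pos: [589.6, 9.8, 242.7]
ee_rot: [-3.141, -0.004, 2.939]
wrist_force: [0.5, -0.4, 0.7]
width: 0.696
t 9.57 tcp [589.56   9.82 242.68] rpy [-179.98   -0.22  168.41] w 0.696 F [ 0.53 -0.39  0.74]
travel cm [ -0.22 -28.46   0.78] twist [-0.02 -0.22  0.11]
```

```bash
python3 -m handwheel '[{"travel":[0,-1.5,-0.5],"twist":[0,0,0]},{"travel":[0,-3,-0.2],"twist":[0,0,0]},{"travel":[0,-3,-0.1],"twist":[0,0,0]},{"travel":[0,-3,-0.1],"twist":[0,0,0]},{"travel":[0,-3,0],"twist":[0,0,0]}]';python3 -m handwheel '[{"travel":[0,-3,0],"twist":[0,0,0]},{"travel":[0,-3,0],"twist":[0,0,0]},{"travel":[0,-3,0],"twist":[0,0,0]},{"travel":[0,-2.4,0],"twist":[0,0,0]},{"travel":[0,0,0],"twist":[0,0,0]}]' 1; python3 go.py 534.5 -269.4 235 168.3
python3 - <<'E'
from h import *
w=eyes.grab_frame("wrist")[:,:,::-1];cv2.imwrite("pics/w10.png",w)
print(proj("wrist",[534.5,-269.4,149]))
d=eyes.grab_frame("side")[:,:,::-1];cv2.imwrite("pics/d10.png",d)
E
```

```text
time: 9.98
eef_pos: [563.6, -124.2, 256.1]
ee_rot: [3.14, 0.003, 2.948]
wrist_force: [-0.6, -0.6, -0.1]
width: 0.702
time: 10.4
eef_pos: [535.6, -249.2, 255.4]
ee_rot: [-3.14, 0.002, 2.945]
wrist_force: [0.1, 0.4, -0.2]
width: 0.995
t 10.4 tcp [ 535.65 -249.2   255.38] rpy [-179.92    0.1   168.72] w 0.995 F [ 0.14  0.43 -0.18]
travel cm [-0.28 -2.    2.04] twist [-0.08  0.1   0.42]
(np.float64(285.5505628999837), np.float64(244.10731539561598))
```

View pics/w10.png

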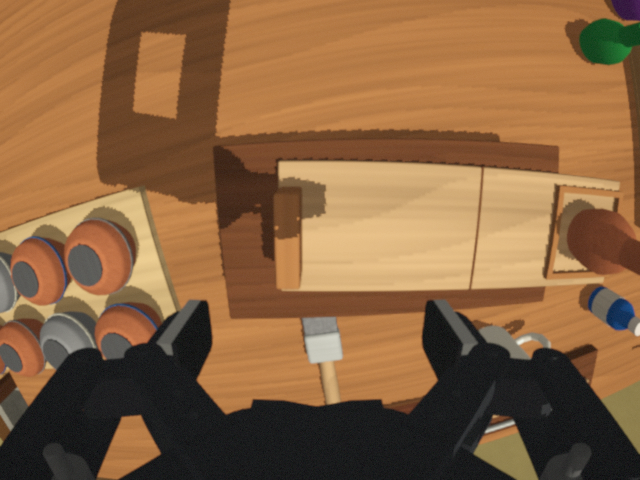

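View pics/d10.png

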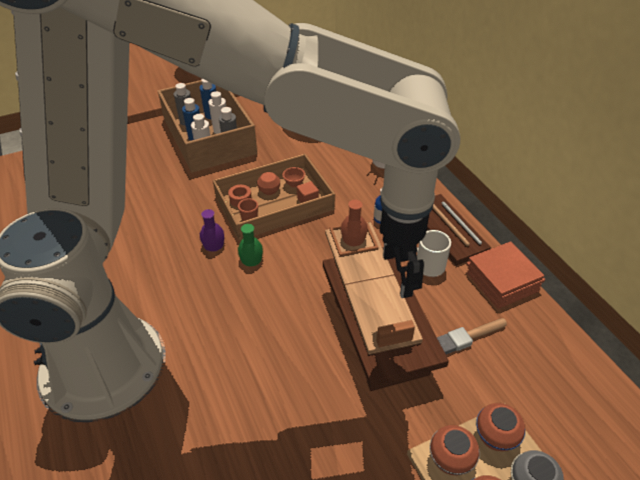

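```bash
python3 - <<'E'
from h import *
im=cv2.imread("pics/w10.png");crop(im,200,120,160,120+90,3.5,"pics/c10.png");crop(im,440,120,140,200,3.5,"pics/c11.png")
np.set_printoptions(precision=1,suppress=True)
p=eyes.camera_params("wrist");T=p["camera_from_world"];print(-T[:3,:3].T@T[:3,3])
E
```

```text
[ 470.4 -232.5  398.6]
```

View pics/c10.png

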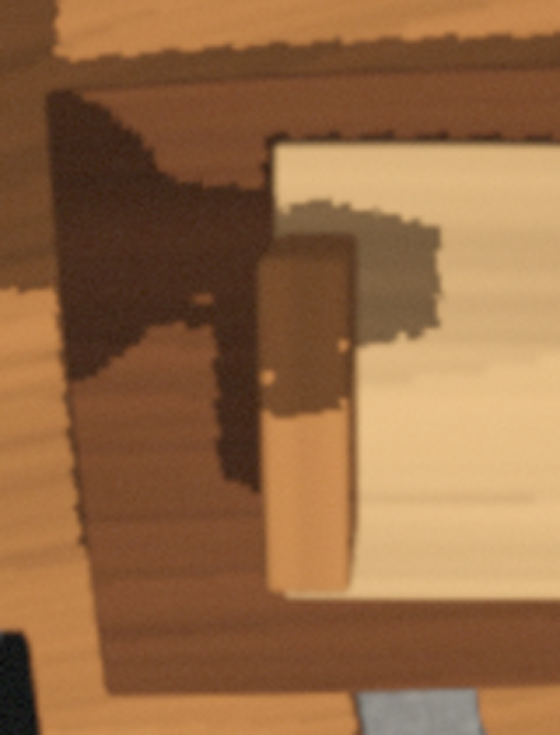

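View pics/c11.png

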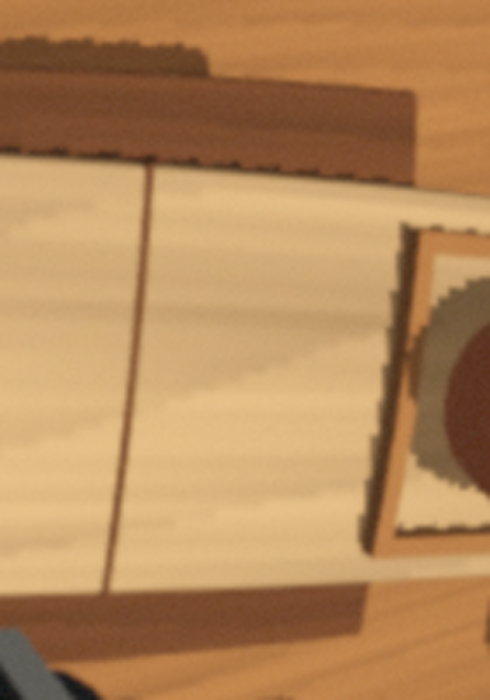

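The wrist view shows the vase standing in the frame. In crop c10 the cleat top spans (260–352, 255–590), and c11 shows the line and the bench's outer corners. Computing positions from these.

```bash
python3 - <<'E'
from h import *
np.set_printoptions(precision=1,suppress=True)
A=lambda u,v,z:onz("wrist",200+u/3.5,120+v/3.5,z)
B=lambda u,v,z:onz("wrist",440+u/3.5,120+v/3.5,z)
c=[A(260,256,149),A(352,254,149),A(349,590,149),A(268,590,149)]
print("cleat",c,np.mean(c,0))
iL,iR,oL,oR=A(48,90,90),A(108,692,90),B(413,92,90),B(362,632,90)
print("bench",iL,iR,oL,oR)
yb=(oL-iL+oR-iR);xb=(iR-iL+oR-oL);print("yaw",np.degrees(np.arctan2(-yb[0],yb[1])),np.degrees(np.arctan2(xb[1],xb[0])),np.linalg.norm(oL-iL),np.linalg.norm(iR-iL))
m1,m2=B(150,165,104),B(105,592,104);print("mark",m1,m2,np.degrees(np.arctan2((m2-m1)[1],(m2-m1)[0])),np.linalg.norm(m2-m1))
b=A(272,142,104);print("board inL",b, "side edge yaw",b-B(410,185,104), np.degrees(np.arctan2(*( (b-B(410,185,104))[:2])))); 
e=(oL+oR)/2;m=(m1+m2)/2
th=np.arctan2(-yb[0],yb[1]);u=np.array([-np.sin(th),np.cos(th)]);print("edge",e,"mark",m,"dist",(e-m)[:2]@u)
E
```

```text
cleat [array([ 498.4, -267.6,  149. ]), array([ 501.6, -250. ,  149. ]), array([ 569.7, -265. ,  149. ]), array([ 566.5, -281.6,  149. ])] [ 534.1 -266.   149. ]
bench [ 454.2 -317.8   90. ] [ 610.5 -343.3   90. ] [505.6  -5.1  90. ] [662.5 -28.4  90. ]
yaw -9.355417518577969 -8.855177060282406 316.8910465370392 158.36009663348554
mark [513.  -98.2 104. ] [ 620.8 -120.2  104. ] -11.546916029175296 110.08099545134688
board inL [ 478.4 -265.6  104. ] side edge yaw [ -49.9 -246.4    0. ] -168.55809725584592
edge [584.  -16.8  90. ] mark [ 566.9 -109.2  104. ] dist 94.00273839533658
```

```bash
python3 -m handwheel '[{"travel":[-0.2,-1.5,1],"twist":[0,0,0.3]},{"travel":[0,-0.3,2],"twist":[0,0,0]},{"travel":[0,0,2],"twist":[0,0,0]},{"travel":[0,0,1],"twist":[0,0,0]},{"travel":[0,0,0],"twist":[0,0,0]}]' 1; python3 go.py 534.3 -267.5 120 168.4
```

```text
time: 10.92
eef_pos: [535.7, -261.2, 194.2]
ee_rot: [3.14, 0.004, 2.942]
wrist_force: [-0.1, 0.0, -0.8]
width: 1.0
t 10.92 tcp [ 535.68 -261.19  194.22] rpy [179.9    0.2  168.57] w 1.0 F [-0.06  0.03 -0.76]
travel cm [ 0.04 -0.66  7.42] twist [0.1  0.2  0.17]
```

```bash
python3 -m handwheel '[{"travel":[0,-0.7,1],"twist":[0,0.1,0.2]},{"travel":[0,0,2],"twist":[0,0,0]},{"travel":[0,0,1],"twist":[0,0,0]},{"travel":[0,0,0],"twist":[0,0,0]}]' 1; python3 go.py 534.3 -267.5 120 168.4
python3 - <<'E'
from h import *
w=eyes.grab_frame("wrist")[:,:,::-1];cv2.imwrite("pics/w12.png",w)
print(proj("wrist",[534.3,-267.5,149]))
E
```

```text
time: 11.25
eef_pos: [536.0, -267.2, 154.1]
ee_rot: [3.14, 0.004, 2.941]
wrist_force: [-0.1, 0.4, -1.1]
width: 1.0
t 11.25 tcp [ 536.01 -267.23  154.15] rpy [179.93   0.23 168.53] w 1.0 F [-0.11  0.37 -1.08]
travel cm [ 0.18 -0.07  3.41] twist [0.07 0.23 0.13]
(np.float64(314.5329245462696), np.float64(295.6813531771513))
```

View pics/w12.png

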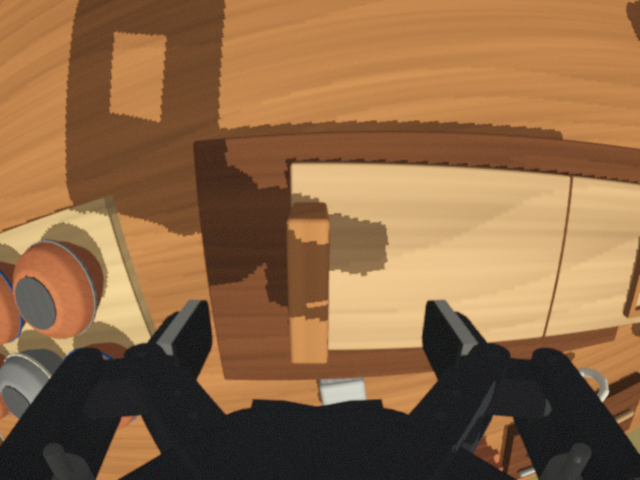

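```bash
python3 - <<'E'
from h import *
print(onz("wrist",308,289,149))
E
python3 -m handwheel '[{"travel":[0.3,-0.3,1],"twist":[0,0.2,0.1]},{"travel":[0,0,1.5],"twist":[0,0,0]},{"travel":[0,0,0.6],"twist":[0,0,0]},{"travel":[0,0,0],"twist":[0,0,0]}]' 1; python3 go.py 532 -269.8 120 168.4
```

```text
[ 530.6255293  -269.63977735  149.        ]
time: 11.63
eef_pos: [534.3, -271.0, 125.2]
ee_rot: [-3.141, 0.005, 2.94]
wrist_force: [-0.3, 0.7, -0.9]
width: 0.999
t 11.63 tcp [ 534.26 -271.02  125.2 ] rpy [-179.98    0.29  168.45] w 0.999 F [-0.34  0.73 -0.88]
travel cm [0.25 0.07 0.52] twist [-0.02  0.29  0.05]
```

```bash
python3 -m handwheel '[{"travel":[0.2,0.1,0.5],"twist":[0,0.3,0]},{"travel":[0,0,0],"twist":[0,0,0]}]' 1; python3 go.py 532 -269.8 120 168.4; python3 -m handwheel '[{"travel":[0,0,0],"twist":[0,0,0]},{"travel":[0,0,0],"twist":[0,0,0]},{"travel":[0,0,0],"twist":[0,0,0]},{"travel":[0,0,0],"twist":[0,0,0]},{"travel":[0,0,0],"twist":[0,0,0]}]' 0 60;  python3 -m handwheel '[{"travel":[0,0,0],"twist":[0,0,0]},{"travel":[0,0,0],"twist":[0,0,0]}]'; python3 go.py 532 -269.8 120 168.4
```

```text
time: 11.8
eef_pos: [532.4, -269.9, 120.4]
ee_rot: [-3.141, -0.0, 2.94]
wrist_force: [-0.4, -0.6, 0.3]
width: 1.001
t 11.8 tcp [ 532.45 -269.86  120.43] rpy [-179.97   -0.02  168.44] w 1.001 F [-0.44 -0.61  0.28]
travel cm [ 0.05 -0.    0.04] twist [-0.03 -0.02  0.04]
time: 12.22
eef_pos: [533.5, -270.4, 122.3]
ee_rot: [-3.14, 0.002, 2.94]
wrist_force: [1.1, 0.7, 0.3]
width: 0.3
time: 12.38
eef_pos: [533.6, -270.5, 122.8]
ee_rot: [-3.14, 0.003, 2.94]
wrist_force: [0.2, 1.1, -0.8]
width: 0.198
t 12.38 tcp [ 533.64 -270.54  122.81] rpy [-179.91    0.16  168.46] w 0.198 F [ 0.22  1.09 -0.82]
travel cm [0.18 0.04 0.28] twist [-0.09  0.16  0.06]
```

```bash
python3 -m handwheel '[{"travel":[0,0,0],"twist":[0,0,0]},{"travel":[0,0,0],"twist":[0,0,0]}]'; python3 go.py 532 -269.8 120 168.4
python3 - <<'E'
from h import *
w=eyes.grab_frame("wrist")[:,:,::-1];cv2.imwrite("pics/w13.png",w)
d=eyes.grab_frame("side")[:,:,::-1];crop(d,300,150,160,200,3,"pics/c13.png")
E
```

```text
time: 12.55
eef_pos: [533.6, -270.6, 122.7]
ee_rot: [-3.14, 0.003, 2.94]
wrist_force: [0.1, -1.3, -1.3]
width: 0.199
t 12.55 tcp [ 533.58 -270.56  122.68] rpy [-179.9     0.16  168.46] w 0.199 F [ 0.12 -1.27 -1.28]
travel cm [0.17 0.04 0.27] twist [-0.09  0.16  0.06]
```

View pics/w13.png

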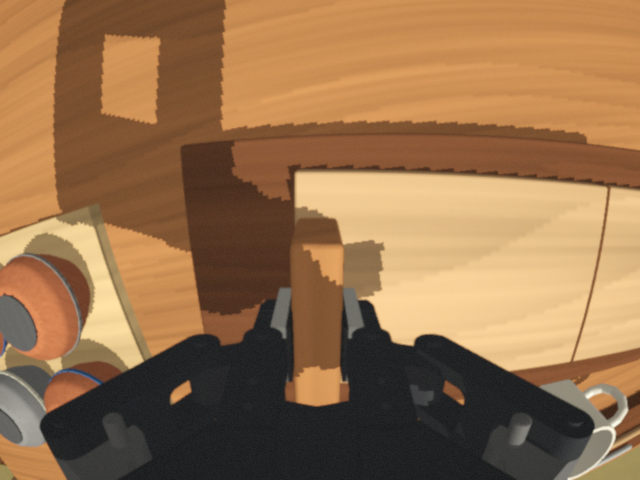

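View pics/c13.png

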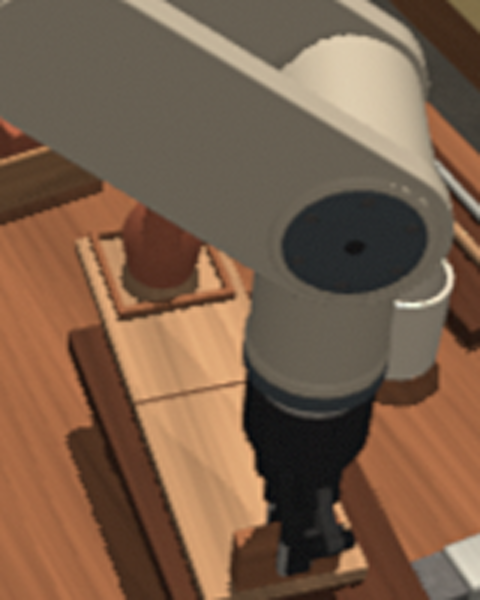

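The gripper holds the cleat across its thickness (wrist (318,320)), and the vase stands in the frame. Starting the slide gently.

```bash
python3 -m handwheel '[{"travel":[0,0.2,0],"twist":[0,0,0]},{"travel":[0,0.4,0],"twist":[0,0,-0.1]},{"travel":[0,0.5,0],"twist":[0,0,-0.2]}]'; python3 go.py 548.6 -177.8 122.7 170
```

```text
time: 12.9
eef_pos: [536.0, -262.3, 123.1]
ee_rot: [-3.136, 0.004, 2.945]
wrist_force: [-0.5, -6.0, 0.6]
width: 0.195
t 12.9 tcp [ 535.97 -262.33  123.12] rpy [-179.69    0.25  168.75] w 0.195 F [-0.5  -6.02  0.59]
travel cm [ 0.41  8.54 -0.01] twist [-0.31  0.25 -1.25]
```

```bash
python3 -m handwheel '[{"travel":[0,0.5,0],"twist":[-0.2,0.1,-0.1]},{"travel":[0,0.6,0],"twist":[0,0,-0.1]},{"travel":[0,0.6,0],"twist":[0,0,-0.1]},{"travel":[0,0.6,0],"twist":[0,0,-0.1]}]'; python3 go.py 548.6 -177.8 122.7 170
```

```text
time: 13.23
eef_pos: [541.0, -242.3, 123.9]
ee_rot: [-3.134, 0.005, 2.952]
wrist_force: [-1.6, -4.8, 1.1]
width: 0.195
t 13.23 tcp [ 541.01 -242.3   123.93] rpy [-179.59    0.3   169.16] w 0.195 F [-1.56 -4.81  1.1 ]
travel cm [0.47 6.48 0.07] twist [-0.41  0.3  -0.84]
```

```bash
python3 -m handwheel '[{"travel":[0.1,0.6,0.1],"twist":[-0.4,0.2,-0.1]},{"travel":[0.05,0.6,0.05],"twist":[-0.1,0,-0.1]},{"travel":[0.05,0.6,0.05],"twist":[-0.1,0,-0.1]},{"travel":[0,0.6,0],"twist":[-0.1,0,-0.1]}]'; python3 go.py 548.6 -177.8 122.7 170
python3 - <<'E'
from h import *
w=eyes.grab_frame("wrist")[:,:,::-1];cv2.imwrite("pics/w14.png",w)
d=eyes.grab_frame("side")[:,:,::-1];crop(d,300,120,180,200,3,"pics/c14.png")
s=eyes.grab_frame("scene")[:,:,::-1];crop(s,170,140,180,150,4,"pics/s14.png")
E
```

```text
time: 13.57
eef_pos: [544.5, -219.8, 122.7]
ee_rot: [3.14, 0.005, 2.96]
wrist_force: [-0.8, -4.2, -0.3]
width: 0.197
t 13.57 tcp [ 544.52 -219.8   122.75] rpy [179.91   0.26 169.61] w 0.197 F [-0.79 -4.24 -0.31]
travel cm [0.36 4.2  0.01] twist [ 0.09  0.26 -0.39]
```

View pics/c14.png

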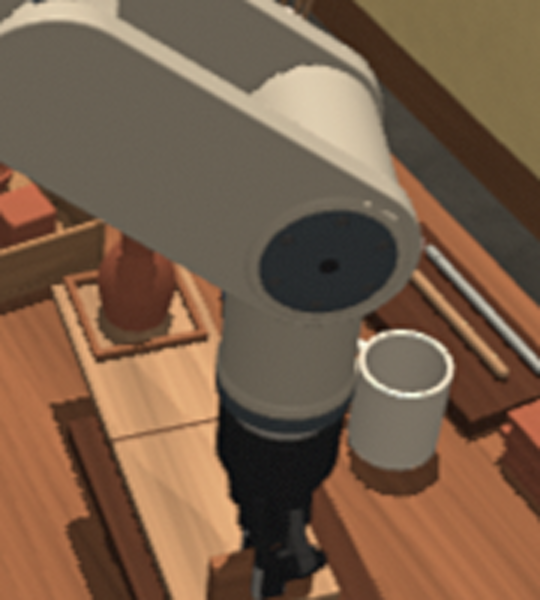

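View pics/s14.png

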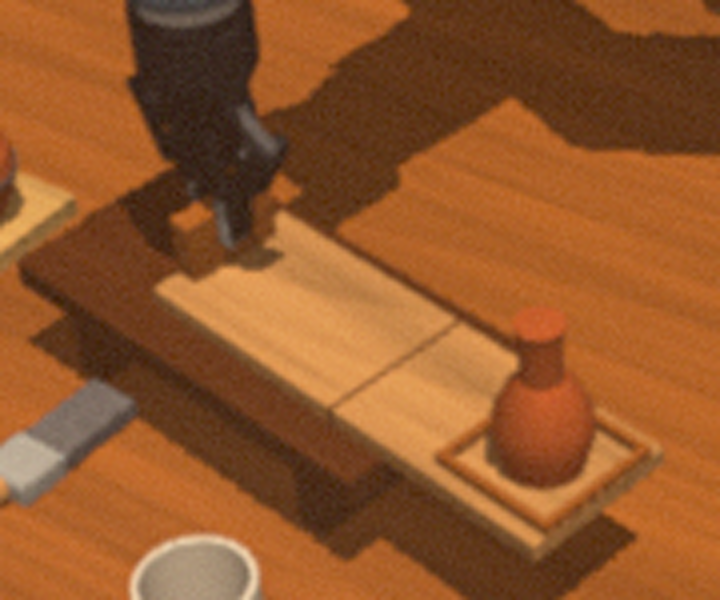

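The board slides flat and the vase is upright in the frame, with the line still inside the bench edge (scene crop (330,410)–(460,320)). Checking that the paint bottle clears the board's path.

```bash
python3 - <<'E'
from h import *
np.set_printoptions(precision=1,suppress=True)
print(onz("side",384,192,100),onz("scene",296,309,100))
# predicted final outer corners
for a in(-55,55): print(np.array([584,-16.8])+170*np.array([np.sin(np.radians(10.4)),np.cos(np.radians(10.4))])+a*np.array([.983,-.18]))
E
```

```text
[735.1 121.6 100. ] [744.  135.5 100. ]
[560.6 160.3]
[668.8 140.5]
```

Clear (the bottle is about 70 mm away). Continuing.

```bash
python3 -m handwheel '[{"travel":[0.05,0.6,0.05],"twist":[0,0.1,-0.1]},{"travel":[0.05,0.6,0.05],"twist":[-0.1,0.1,-0.1]},{"travel":[0.05,0.5,0.05],"twist":[0,0,-0.1]},{"travel":[0,0.3,0],"twist":[0,0,0]},{"travel":[0,0,0],"twist":[0,0,0]}]'; python3 go.py 548.6 -177.8 122.7 170
```

```text
time: 14.13
eef_pos: [547.9, -202.5, 123.0]
ee_rot: [-3.141, 0.005, 2.967]
wrist_force: [0.8, 1.9, -1.3]
width: 0.195
t 14.13 tcp [ 547.9  -202.47  122.99] rpy [-179.95    0.26  169.97] w 0.195 F [ 0.76  1.85 -1.28]
travel cm [0.36 2.44 0.03] twist [-0.05  0.26 -0.03]
```

```bash
python3 -m handwheel '[{"travel":[0.05,0.4,0.05],"twist":[0,0.1,0]},{"travel":[0.05,0.5,0.05],"twist":[-0.1,0.1,-0.1]},{"travel":[0.05,0.4,0.05],"twist":[0,0,0]},{"travel":[0,0.2,0.05],"twist":[0,0,0]},{"travel":[0,0,0],"twist":[0,0,0]}]'; python3 go.py 548.6 -177.8 122.7 170
python3 - <<'E'
from h import *
np.set_printoptions(precision=1,suppress=True)
w=eyes.grab_frame("wrist")[:,:,::-1];cv2.imwrite("pics/w15.png",w)
s=eyes.grab_frame("scene")[:,:,::-1];cv2.imwrite("pics/s15.png",s);crop(s,215,180,120,100,6,"pics/s15c.png")
d=eyes.grab_frame("side")[:,:,::-1];crop(d,300,120,120,120,5,"pics/c15.png")
E
```

```text
time: 14.55
eef_pos: [550.2, -191.1, 123.0]
ee_rot: [-3.137, 0.005, 2.968]
wrist_force: [0.8, 2.0, 0.8]
width: 0.196
t 14.55 tcp [ 550.23 -191.14  122.99] rpy [-179.76    0.28  170.08] w 0.196 F [0.85 2.   0.78]
travel cm [0.39 1.29 0.02] twist [-0.24  0.28  0.08]
```

View pics/w15.png

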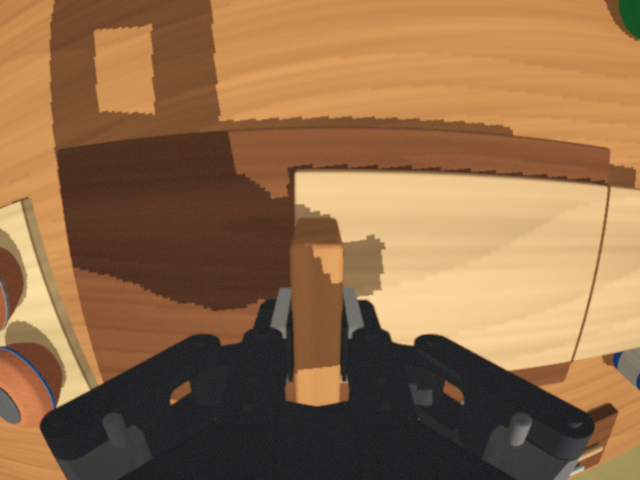

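View pics/s15c.png

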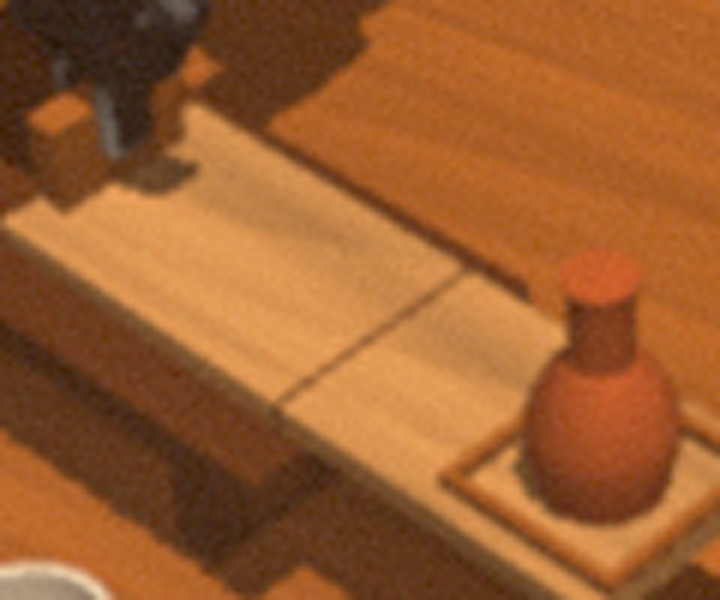

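View pics/c15.png

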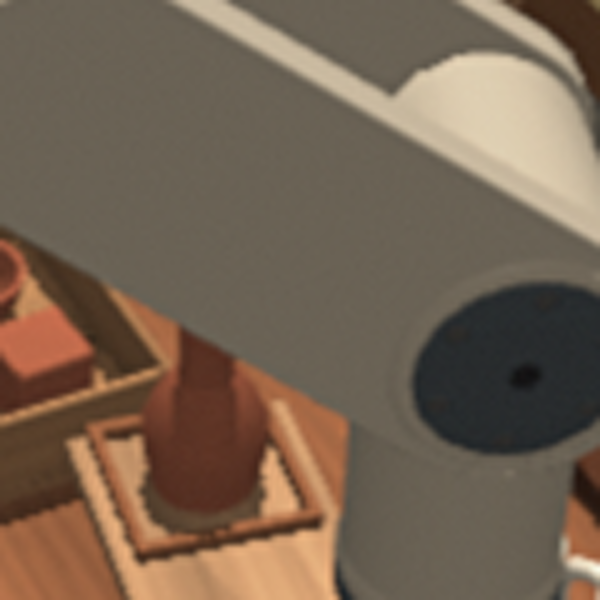

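```bash
python3 - <<'E'
from h import *
im=cv2.imread("pics/w15.png");crop(im,540,130,100,60,8,"pics/c16.png");crop(im,540,340,100,60,8,"pics/c17.png")
cv2.imwrite("pics/c167.png",np.vstack([cv2.imread("pics/c16.png")[:,:,:],cv2.imread("pics/c17.png")])[::1])
cv2.imwrite("pics/c167.png",cv2.resize(cv2.imread("pics/c167.png"),(500,600)))
E
```

```text
(no output)
```

View pics/c167.png

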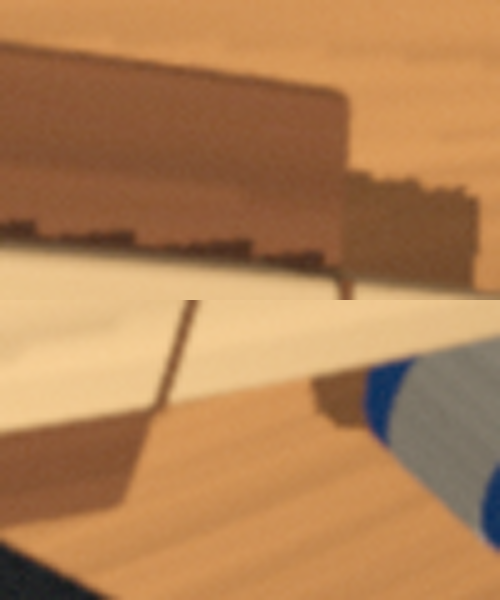

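```bash
cat > m.py <<'E'
from h import *
np.set_printoptions(precision=1,suppress=True)
E
python3 - <<'E'
from m import *
oL=onz("wrist",609.4,149,90);oR=onz("wrist",564.8,380.5,90)
m1=onz("wrist",609.2,187,104);m2=onz("wrist",572.6,361,104)
print(oL,oR,m1,m2)
x=(oR-oL)[:2];x/=np.linalg.norm(x);u=np.array([-x[1],x[0]])
print("edge yaw",np.degrees(np.arctan2(x[1],x[0])),"line yaw",np.degrees(np.arctan2(*(m2-m1)[[1,0]])))
for m in(m1,m2,(m1+m2)/2): print("mark beyond edge",(m-oL)[:2]@u)
E
```

```text
[505.2  -8.3  90. ] [661.6 -32.7  90. ] [524.5 -23.  104. ] [632.7 -40.7 104. ]
edge yaw -8.863877707213355 line yaw -9.308853834639578
mark beyond edge -11.547427601922628
mark beyond edge -12.399358253992963
mark beyond edge -11.973392927957796
```

The line is 12 mm short of the edge and parallel to it within about 0.5°. Closing the gap in small steps.

```bash
python3 -m handwheel '[{"travel":[0.05,0.3,0.05],"twist":[-0.1,0.1,0]},{"travel":[0.05,0.4,0.05],"twist":[-0.1,0.1,0]},{"travel":[0,0.3,0.05],"twist":[0,0,0]},{"travel":[0,0.1,0.05],"twist":[0,0,0]},{"travel":[0,0,0.05],"twist":[0,0,0]}]'; python3 go.py 552.1 -179 122.7 170.1
```

```text
time: 15.12
eef_pos: [552.0, -184.6, 122.6]
ee_rot: [-3.135, 0.005, 2.969]
wrist_force: [-1.6, 1.4, 8.5]
width: 0.2
t 15.12 tcp [ 551.97 -184.57  122.61] rpy [-179.61    0.28  170.13] w 0.2 F [-1.62  1.4   8.48]
travel cm [ 0.08  0.55 -0.01] twist [-0.39  0.28  0.02]
```

```bash
python3 -m handwheel '[{"travel":[0.05,0.3,0.03],"twist":[-0.2,0.1,0]},{"travel":[0.05,0.3,0.03],"twist":[-0.1,0.1,0]},{"travel":[0,0.2,0.03],"twist":[0,0,0]},{"travel":[0,0,0.03],"twist":[0,0,0]}]'; python3 go.py 552.1 -179 122.7 170.1
python3 - <<'E'
from m import *
im=eyes.grab_frame("wrist")[:,:,::-1];cv2.imwrite("pics/w18.png",im)
a=cv2.resize(im[130:190,540:640],None,fx=5,fy=5,interpolation=2);b=cv2.resize(im[340:400,540:640],None,fx=5,fy=5,interpolation=2)
cv2.imwrite("pics/c18.png",np.vstack([a,b]))
s=eyes.grab_frame("scene")[:,:,::-1];crop(s,215,180,120,100,6,"pics/s18.png")
E
```

```text
time: 15.45
eef_pos: [553.0, -180.0, 123.1]
ee_rot: [-3.135, 0.004, 2.97]
wrist_force: [0.4, 2.3, 2.2]
width: 0.198
t 15.45 tcp [ 553.02 -180.03  123.14] rpy [-179.63    0.24  170.16] w 0.198 F [0.44 2.3  2.2 ]
travel cm [0.11 0.09 0.04] twist [-0.37  0.24  0.06]
```

View pics/c18.png

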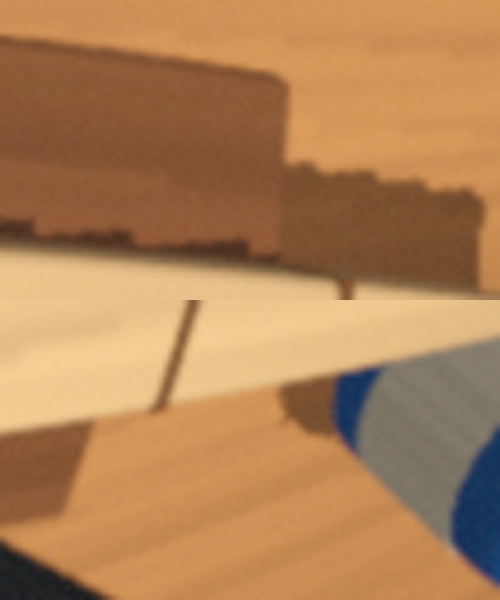

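View pics/s18.png

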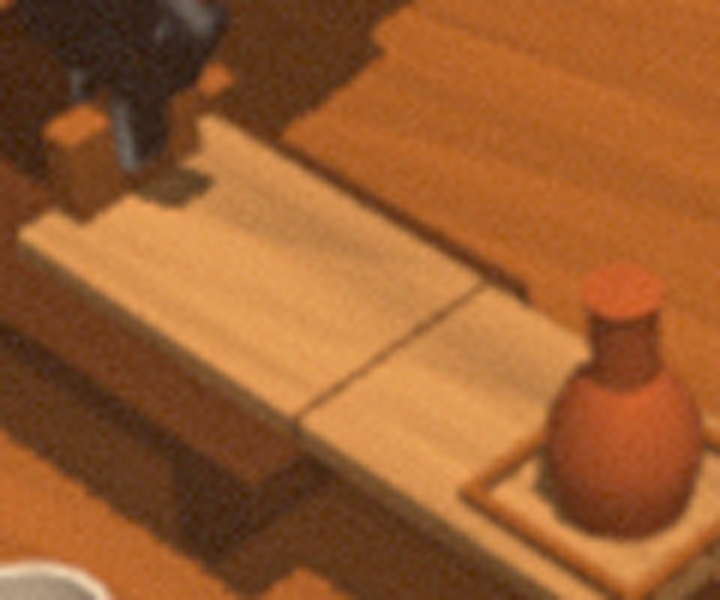

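```bash
python3 - <<'E'
from m import *
oL=onz("wrist",597.8,146,90);oR=onz("wrist",553,383,90)
m1=onz("wrist",609,187.6,104);m2=onz("wrist",572,361.6,104)
print(oL,oR,m1,m2)
x=(oR-oL)[:2];x/=np.linalg.norm(x);u=np.array([-x[1],x[0]])
print("edge yaw",np.degrees(np.arctan2(x[1],x[0])),"line yaw",np.degrees(np.arctan2(*(m2-m1)[[1,0]])))
for m in(m1,m2,(m1+m2)/2): print("mark beyond edge",(m-oL)[:2]@u)
S=lambda u,v,z:onz("scene",215+u/6,180+v/6,z)
a=S(487,286,104);b=S(298,418,104);c=S(527,294,90)
m=(a+b)/2;x=np.array([np.cos(np.radians(-9.1)),np.sin(np.radians(-9.1))]);u=np.array([-x[1],x[0]])
print("scene",a,b,c,(m-c)[:2]@u)
E
```

```text
[505.4  -7.5  90. ] [662.3 -32.4  90. ] [527.3 -12.2 104. ] [635.4 -30.1 104. ]
edge yaw -9.036249101901491 line yaw -9.403051139078547
mark beyond edge -1.2228431121318941
mark beyond edge -1.9246218405424305
mark beyond edge -1.573732476337172
scene [531.5  -9.1 104. ] [635.7 -27.6 104. ] [513.9  -1.6  90. ] -5.474346096396449
```

```bash
python3 -m handwheel '[{"travel":[0.05,0.2,0.05],"twist":[-0.1,0.1,0]},{"travel":[0,0.1,0.05],"twist":[0,0,0]},{"travel":[0,0,0.05],"twist":[0,0,0]}]'; python3 go.py 552.1 -179 122.7 170.1
```

```text
time: 15.8
eef_pos: [553.4, -178.9, 122.6]
ee_rot: [-3.134, 0.004, 2.97]
wrist_force: [-2.6, 2.2, 10.7]
width: 0.195
t 15.8 tcp [ 553.38 -178.92  122.59] rpy [-179.59    0.22  170.19] w 0.195 F [-2.6   2.17 10.73]
travel cm [ 0.12 -0.03 -0.01] twist [-0.41  0.22  0.09]
```

```bash
python3 -m handwheel '[{"travel":[0,0.15,0.03],"twist":[0,0,0]},{"travel":[0,0,0.04],"twist":[0,0,0]},{"travel":[0,0,0.04],"twist":[0,0,0]}]'; python3 go.py 552.1 -179 122.7 170.1
python3 - <<'E'
from m import *
im=eyes.grab_frame("wrist")[:,:,::-1];cv2.imwrite("pics/w19.png",im)
a=cv2.resize(im[130:190,540:640],None,fx=5,fy=5,interpolation=2);b=cv2.resize(im[340:400,540:640],None,fx=5,fy=5,interpolation=2)
cv2.imwrite("pics/c19.png",np.vstack([a,b]))
s=eyes.grab_frame("scene")[:,:,::-1];cv2.imwrite("pics/s19.png",s)
s=bot.sense();print(s["time"],s["eef_pos"],s["wrist_force"])
E
```

```text
time: 16.05
eef_pos: [553.7, -178.5, 122.7]
ee_rot: [-3.133, 0.005, 2.971]
wrist_force: [-1.9, -2.7, 6.6]
width: 0.203
t 16.05 tcp [ 553.74 -178.51  122.72] rpy [-179.52    0.26  170.2 ] w 0.203 F [-1.92 -2.67  6.59]
travel cm [ 0.15 -0.08  0.  ] twist [-0.48  0.26  0.1 ]
16.15 [ 553.7 -178.5  122.7] [-2.8 -2.3  7.6]
```

View pics/c19.png

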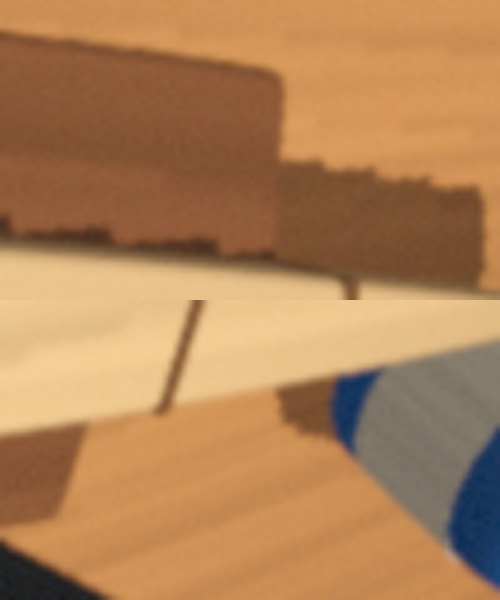

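View pics/s19.png

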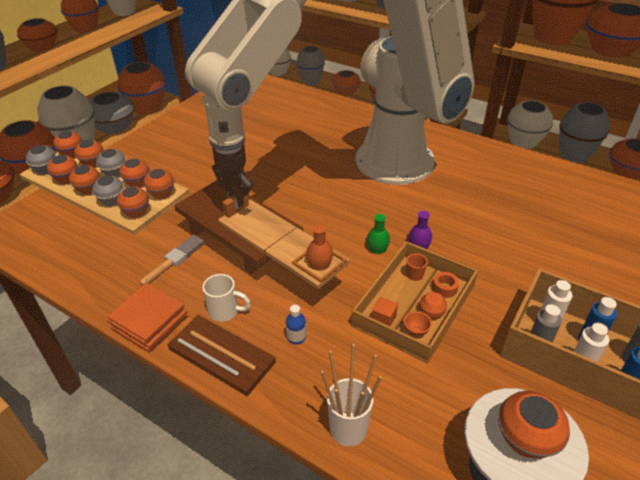

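```bash
python3 - <<'E'
from m import *
oL=onz("wrist",596.4,145,90);oR=onz("wrist",551.6,383.6,90)
m1=onz("wrist",609.8,187.4,104);m2=onz("wrist",572.6,362,104)
x=(oR-oL)[:2];x/=np.linalg.norm(x);u=np.array([-x[1],x[0]])
print("edge yaw",np.degrees(np.arctan2(x[1],x[0])),"line yaw",np.degrees(np.arctan2(*(m2-m1)[[1,0]])))
for m in(m1,m2,(m1+m2)/2): print("mark beyond edge",(m-oL)[:2]@u)
S=lambda u,v,z:onz("scene",u,v,z)
s=cv2.imread("pics/s19.png");crop(s,190,180,160,120,5,"pics/s19c.png")
E
```

```text
edge yaw -8.967330748480506 line yaw -9.347309622022015
mark beyond edge 0.629380184273628
mark beyond edge -0.09847464395530452
mark beyond edge 0.2654527701591517
```

View pics/s19c.png

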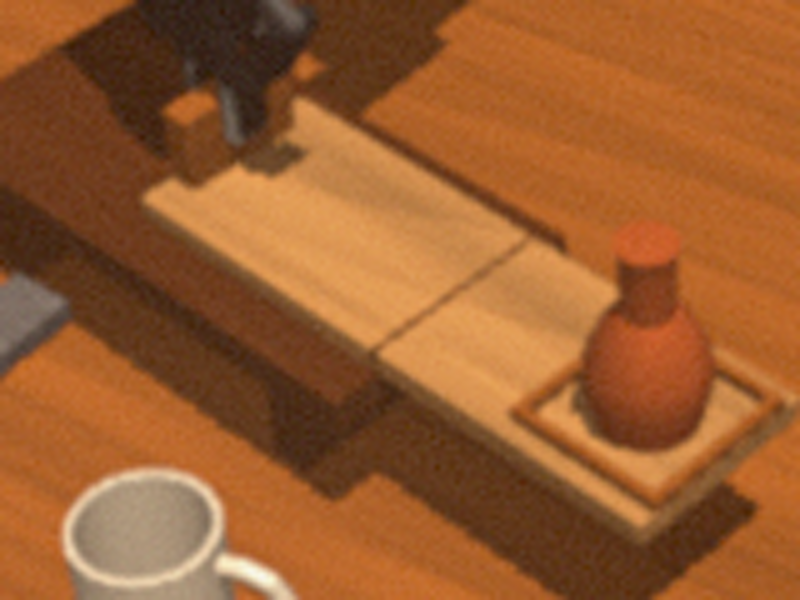

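The line is within about 1 mm of the bench edge, the vase stands upright in the frame, and the cleat is gripped with about 7 N of downward hold. Handing in.

```bash
python3 -c "
from station import job
print(job.close_job())"
```

```text
the job is handed in; nothing more can be done
None
```

I set the terracotta vase upright inside the board's frame with the board still pulled back, then let go of it. I then pinched the cleat, slid the board about 94 mm out along the bench, and handed in at 16.2 s still holding it.

**Last checks**
- **Line:** the wrist view puts it about 0.3 mm past the bench edge and 0.4° off parallel. Arm travel agrees to about 0.5 mm.
- **Vase:** the scene picture shows it upright and centred in the frame.
- **Board and grip:** the board looks flat on the bench. The cleat is still gripped, with about 7 N of force holding it down.
- **Other items:** the other pots and tools look unmoved.

**What disagreed or went less cleanly**
- **Scene camera estimate:** one step before the end, a rough reading off an uncertain corner pixel put the line about 4 mm shorter of the edge than the wrist view did. I went with the wrist view and the arm travel.
- **Arm drift:** the arm drifted up to 9 mm sideways and 17 mm in height while I lowered onto the vase and needed correcting; nothing was touched.
- **Vase contact:** on set-down I twice pressed slightly, with the wrist force reading 11 to 15 N, and eased off before releasing.
- **Board angle:** I turned the board about 1.7° during the slide so the line came parallel with the edge.

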